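# Clamp a shock absorber in its holding nest

### The job

Clamp the shock absorber in the green holding nest: lay it down in its two supports with the thick tube in the V saddle and the thin rod in the narrow slot, lay the loose keeper bar across it, centred and fully down in the notches of both posts, and then swing the latch over the end of the bar as far as its stop. Leave the other things on the bench where they are.

Things in the scene. Friction and masses are not known exactly. Their poses are not given: they have to be found in the camera images.
- shock: Loose shock absorber, 260 mm long, 0.55 kg (varies), lying level on the wooden rest. Origin on its axis at mid-length; x runs along it to the thick-tube end, roll is free. Black coil spring with end seats, 44 mm diameter, from x -56 to +56 mm (grip across it, at the middle); beyond it a bright tube on the + side, a thin rod on the - side, an eye at each end.
- tube_eye (a point): Centre of the eye at the thick-tube end, 115 mm along the shock's x; the eye is 30 mm in diameter, lies crosswise and is 24 mm wide. The bare tube, 30 mm diameter, spans x +56 to +100 mm.
- rod_eye (a point): Centre of the like eye at the thin-rod end, x = -115 mm of the shock. The bare rod, 14 mm diameter, spans x -100 to -56 mm.
- rest: Fixed plywood rest, base 160 x 76 x 12 mm, on which the shock lies at the start, its axis 46 mm above the table. Two wooden V supports, 14 mm thick, at x = +46 and -46 mm hold the spring and rise to about 43 mm. Origin at the centre of its underside; x along the shock, towards its tube end.
- nest: Fixed holding nest on a green base plate 300 (x) x 170 (y) x 12 mm. Origin at the centre of the plate's underside, on the table; z up. The laid-in shock's origin is straight above this one, its axis 46 mm above the table, its x along the nest's x (4 mm of play lengthwise either way).
- v_saddle (a point): In the nest at x = +78, y = 0, z = 46 mm: where the tube's axis lies in the steel V saddle. The saddle is 36 mm thick in x, with 45 degree faces whose rims are about 50 mm above the table and 25 mm either side.
- rod_slot (a point): In the nest at x = -78, y = 0, z = 46 mm: where the thin rod's axis lies in its support, 20 mm thick in x, with an open-topped slot 20 mm wide, its floor 39 mm above the table, its flared mouth reaching 60 mm above the table.
- bar_seat (a point): In the nest at x = +78, y = 0, z = 63 mm: where the origin of the seated keeper bar lies. The bar lies along the nest's y in open-topped notches of two posts at y = +52.5 and -52.5 mm (15 mm in y, 40 mm in x). Notches are 26 mm wide in x, floor 63 mm and top 75 mm above the table. The bar then clears the tube by 2 mm.
- bar: Loose keeper bar: flat steel bar 20 (x) x 140 (y) x 12 mm (z), with a black upright grip block 16 (x) x 40 (y) x 40 mm (z) on the middle of its top (12 to 52 mm above its underside). 0.3 kg (varies). Origin at the centre of its underside. The same either way round. At the start it lies flat on the table.
- latch (a joint): Swing latch: flat dark arm, 16 mm wide, turning level about an upright pivot. 0 rad: it points along the nest's +y (open). Grows counter-clockwise seen from above to its stop at 1.571 rad, along the nest's -x, over the bar's +y end (closed). Arm from 77 to 84 mm above the table, 2 mm over a seated bar. Stays where left; 1 to 3 N at the knob turns it.
- latch_knob (a point): Middle of the latch's black upright knob, 12 mm diameter, from 84 to 110 mm above the table (this point is 97 mm above it), 55 mm from the pivot. It moves with the latch.
- latch_pivot (a point): On the latch's pivot axis, at x = +110, y = +56 mm in the nest, 80 mm above the table; a 16 mm pillar stands below. Fixed to the nest.
- spare_spring: Bystander: loose black coil spring standing upright, 52 mm diameter, 120 mm tall. Origin at the centre of its underside.
- spanner: Bystander: steel spanner lying on the bench.
- mallet: Bystander: hammer lying on the bench.

How it is judged (in metres and radians):
On the way, in this order (a step that is already met when the one before it is completed fails the run):
1. the shock absorber lies in both supports, thick tube in the V saddle (x of shock in the frame of nest between -0.007 and 0.007 m and y of shock in the frame of nest between -0.005 and 0.005 m and z of shock in the frame of nest between 0.042 and 0.049 m and angle between the x axis of shock and the x axis of nest, either way round below 0.06 rad and x of tube_eye in the frame of nest above 0.1 m), for 0.2 s.
2. the keeper bar lies across it in both notches, the latch still open (all of step 1 and x of bar in the frame of nest between 0.073 and 0.083 m and y of bar in the frame of nest between -0.014 and 0.014 m and z of bar in the frame of nest between 0.06 and 0.0655 m and angle between the y axis of bar and the y axis of nest, either way round below 0.12 rad and angle between bar's own z axis and vertical below 0.06 rad and value of joint latch below 1 rad), for 0.2 s.
3. the latch is swung over the bar to its stop (all of step 1 and x of bar in the frame of nest between 0.073 and 0.083 m and y of bar in the frame of nest between -0.014 and 0.014 m and z of bar in the frame of nest between 0.06 and 0.0655 m and angle between the y axis of bar and the y axis of nest, either way round below 0.12 rad and angle between bar's own z axis and vertical below 0.06 rad and value of joint latch above 1.4 rad), for 0.2 s.
At the end, for the whole second after the job is handed in: Shock in the nest, tube at the V: within 7 mm lengthwise, 5 mm sideways, 0.06 rad, axis 42-49 mm up. Bar in both notches: within 5 mm in x, 14 mm in y, 0.12 rad, level within 0.06 rad, underside 60-65.5 mm up. Latch beyond 1.4 rad. Both at rest and released (all of step 3 and linear speed of each of shock, bar below 0.02 m/s); the robot touches nothing.
It fails at once if a bystander (spare spring) is moved more than 30 mm (distance of spare_spring from where it was at the start of the episode above 0.03 m).
It fails at once if a bystander (spanner) is moved more than 30 mm (distance of spanner from where it was at the start of the episode above 0.03 m).
It fails at once if a bystander (mallet) is moved more than 30 mm (distance of mallet from where it was at the start of the episode above 0.03 m).
It also fails if it takes over 72 s, if anything falls off the work surface, if the arm or the gripper's body presses on something with over 40 N, if the wrist force passes 120 N, or if a joint passes its speed limit or range.

### The arm

A 6-joint arm with a two-finger parallel gripper is mounted at the origin on the work surface. World frame = base frame: x ahead of the robot, y to its left, z up, the work surface at z = 0. Lengths are in mm, angles in rad, forces in N, time in s.
With the tool pointing down it reaches from about 350 to 975 mm from the base axis. Payload 7.1 kg.
Tool frame: the origin (TCP) lies at the very end of the fingers, on their centre line; the grasp point (between the pads) lies 19 mm behind it; z points along the fingers, x is the direction in which the jaws open and shut, and the axes are right-handed (so a half turn about z gives the same grasp; the last joint's range is limited). The gripper opens to 88 mm and grips with 3 to 60 N. Pads are 20 mm wide; open, the fingers measure 115 mm over their backs; the gripper's body (75 mm by 178 mm) begins 61 mm behind the grasp point.
Start: joints at [1.165, 0.423, 1.63, -0, 1.089, -0.019], TCP at [235.734, 578.821, 222.675] pointing down, gripper open.
Joint ranges: [-3, 3], [-0.9, 2.11], [0.09, 2.58], [-1.31, 4.45], [0.11, 2.69], [-2.54, 2.54]. Speed limits (rad/s): [2.39, 2.39, 3.01, 3.14, 3.14, 3.14].

### API

Orientations are given as a rotation vector (axis times angle).
In Python, from workcell import * gives the robot as it stands.
- The arm moves only by the tool arm_command, never from a script. Its argument "increments" is a list of rows, each a list of 2 entries, a list of its own where there are three numbers: the shift along the tool's x, y, z in cm, then the turn about the tool's z in degrees. In form: [[[dx, dy, dz], turn], ...]. A call has 1 to 20 rows; each row shifts and turns the pose as measured when the row begins, along the tool's axes as they then stand; what a row does not reach is not made up. A row lasts 1/10 s, in which the tool goes at most 50 mm and 8.59 degrees, less where a joint would pass 70% of its speed; a pose out of reach is approached as far as the arm can. A call is refused whole if a number of a shift passes 5 or a number of a turn 8.59, either way. A call with a gripper value outside its range is refused whole. "gripper" is the opening, from 0 (shut) to 1 (fully open), set as the call begins (left out, the last holds). The fingers move at their own pace and stop on an object; the grip force is fixed at half the most. Time passes only in rows, so rows that do not move let the fingers close. It gives the time, the measured TCP pose, the force and the opening at its end, in the units of the state.
- get_obs(): the state, without advancing time (a new reading comes with each control period).
- get_image(name): name is "scene" or "top"; returns the picture (384x512x3 uint8, red, green, blue); there is no depth.
- camera_params(name): a dict with "K" (3x3 intrinsics, pixels), "rvec" (rotation vector, rad) and "tvec" (3), from world to camera coordinates, as OpenCV has them. Camera axes: x right, y down, z forward; pixel columns grow to the right and rows downward; lengths in mm; the calibration is good to about 2 mm. A picture is of the moment at which its call begins. camera_params takes no time and is no camera call.
- close_job(): hands the job in, once; it reports no verdict.
The state is a dict: "t": time; "qpos": joint angles; "qvel": joint speeds; "joint_torque": joint torques, N m; "ee_pos": TCP position; "orientation": TCP orientation; "ft_force": force on the tool from outside, world axes, zero at the start; "moment": the same for the moment, N m; "width": finger opening in mm.
Only numpy, scipy, OpenCV 4.12 (cv2) and the standard library are available. Lean on these libraries where they do the work, as an engineer would, in place of code of your own. Each camera call takes 0.05 s, during which the arm holds its last target.

## Working session

There is one attempt and no reset: what is moved stays moved. The work goes in short steps, Python scripts to look and compute and a tool call to move; the robot and the scene stay as the last step left them, time stands still between calls to the robot, and variables do not carry over. Pictures are saved under pics/ and viewed, and the job is handed in when it is done.

Besides the shell and the picture viewer there is one more tool, called after "Request:" in YAML: its name, and indented under it one key for each argument. arm_command: Moves the arm, as the interface text tells. Its arguments: {"type":"object","properties":{"increments":{"type":"array","items":{"type":"array"}},"gripper":{"type":"number"}},"required":["increments"]}

```bash
mkdir -p pics; ls; python3 - <<'E'
from workcell import *
import cv2
o=get_obs();print(o)
for n in("scene","top"):
    cv2.imwrite(f"pics/{n}0.png",cv2.cvtColor(get_image(n),cv2.COLOR_RGB2BGR));print(camera_params(n))
E
```

```text
pics
{'t': 0.0, 'qpos': array([ 1.16494958e+00,  4.23833584e-01,  1.63066861e+00, -2.68441170e-05,
        1.08859845e+00, -1.90018898e-02]), 'qvel': array([-0.00048987, -0.00072695, -0.00080711,  0.00046057,  0.00014028,
        0.00045917]), 'joint_torque': array([ 7.69199614e-04, -5.44623971e+01, -2.73673725e+01,  6.44627865e-02,
        2.26628745e-02, -1.11826409e-04]), 'ee_pos': array([235.56130934, 578.32001981, 221.91463006]), 'orientation': array([ 2.60631229e+00,  1.75256247e+00, -1.96967739e-03]), 'ft_force': array([-0.21702648, -0.33337601, -0.28243571]), 'moment': array([ 0.0343797 , -0.05282417,  0.01179552]), 'width': 87.84384802537603}
{'K': array([[449.6382848 ,   0.        , 258.74417991],
       [  0.        , 449.6382848 , 186.32998627],
       [  0.        ,   0.        ,   1.        ]]), 'rvec': array([ 2.13377955,  1.01552947, -0.44252876]), 'tvec': array([-334.78080427, -224.41076679, 1477.57427253])}
{'K': array([[438.39499103,   0.        , 251.60403707],
       [  0.        , 438.39499103, 191.5183911 ],
       [  0.        ,   0.        ,   1.        ]]), 'rvec': array([ 2.16735573, -2.11395101,  0.17767232]), 'tvec': array([ -15.2018604 ,  583.79541562, 1348.6205209 ])}
```

View pics/scene0.png

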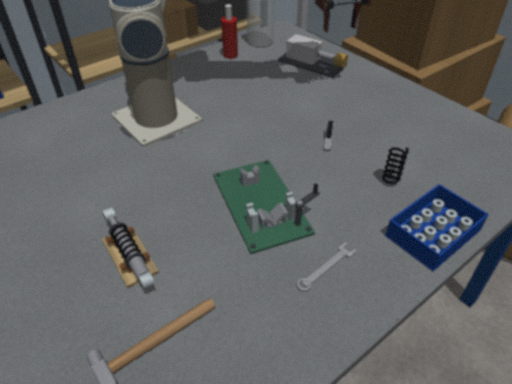

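View pics/top0.png

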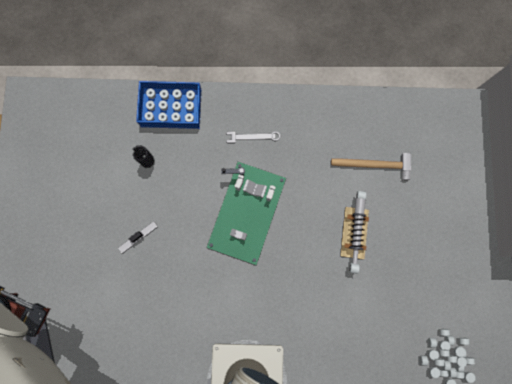

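The top view shows the nest around (247,213), latch open at (232,171), shock at (357,232) with the thick end up (361,196), bar at (139,237), spare spring (144,157), spanner (253,136) and mallet (370,165). Enlarging next.

```bash
cat > h.py <<'E'
from workcell import *
import cv2, numpy as np
from scipy.spatial.transform import Rotation as R
def cam(n):
    p=camera_params(n);return np.array(p['K']),cv2.Rodrigues(np.array(p['rvec']))[0],np.array(p['tvec'])
def back(n,uv,z):
    K,Rm,t=cam(n);d=Rm.T@np.linalg.inv(K)@np.array([uv[0],uv[1],1.]);c=-Rm.T@t
    return c+d*(z-c[2])/d[2]
def proj(n,P):
    K,Rm,t=cam(n);return cv2.projectPoints(np.array(P,float).reshape(-1,3),Rm,t,K,None)[0].reshape(-1,2)
def crop(src,out,x0,y0,x1,y1,s,grid=10):
    im=cv2.imread(src)[y0:y1,x0:x1];im=cv2.resize(im,None,fx=s,fy=s,interpolation=cv2.INTER_CUBIC)
    for x in range((x0+grid-1)//grid*grid,x1,grid):
        X=int((x-x0+.5)*s);cv2.line(im,(X,0),(X,5),(0,0,255),1);cv2.putText(im,str(x),(X,14),0,.35,(0,0,255))
    for y in range((y0+grid-1)//grid*grid,y1,grid):
        Y=int((y-y0+.5)*s);cv2.line(im,(0,Y),(5,Y),(0,0,255),1);cv2.putText(im,str(y),(7,Y+4),0,.35,(0,0,255))
    cv2.imwrite(out,im)
E
python3 - <<'E'
from h import *
crop("pics/top0.png","pics/t_nest.png",200,155,296,270,5)
crop("pics/top0.png","pics/t_shock.png",330,185,385,280,6)
crop("pics/top0.png","pics/t_bar.png",105,140,175,260,5)
crop("pics/scene0.png","pics/s_nest.png",205,150,330,255,6)
crop("pics/scene0.png","pics/s_shock.png",90,200,170,295,6)
crop("pics/scene0.png","pics/s_bar.png",305,110,420,200,6)
print(cam("top")[1].T@-cam("top")[2],cam("scene")[1].T@-cam("scene")[2])
E
```

```text
[ 361.87593083    4.70019586 1424.37678024] [1169.42130225 -518.40692413  842.24235756]
```

View pics/t_nest.png

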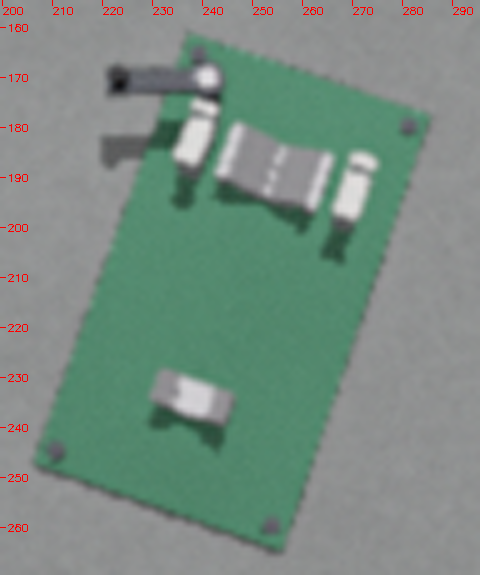

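View pics/t_shock.png

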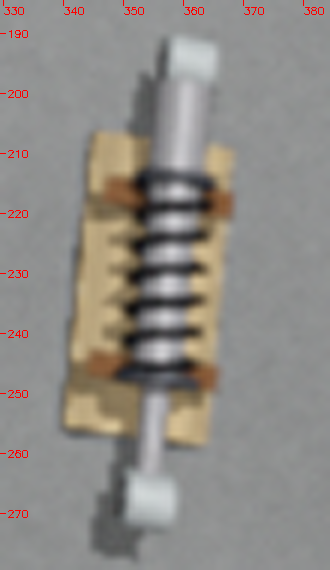

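View pics/t_bar.png

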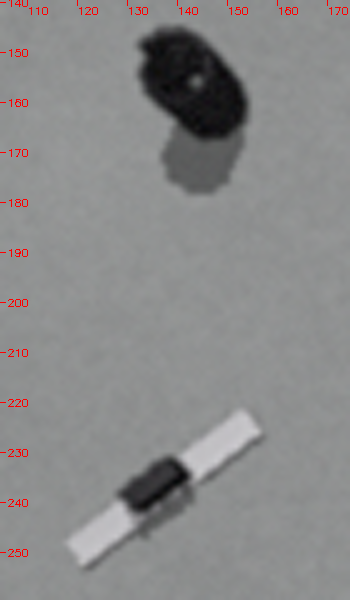

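View pics/s_nest.png

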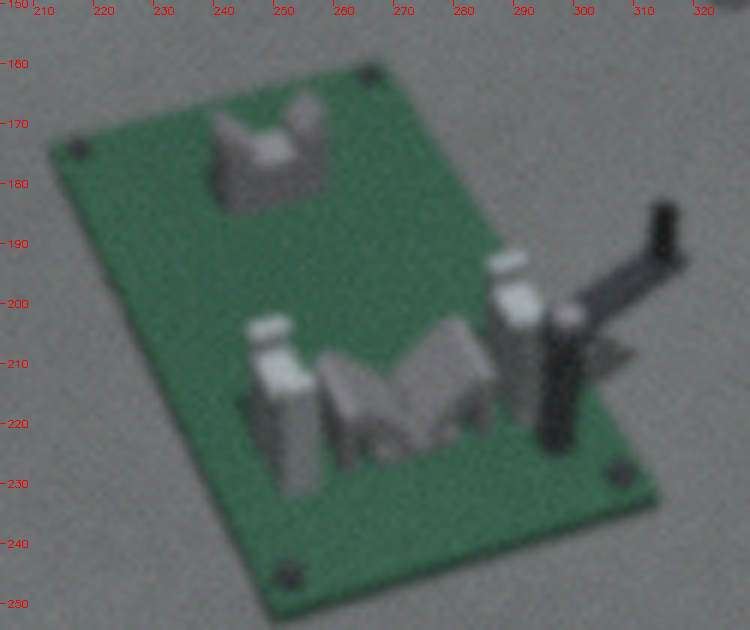

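View pics/s_shock.png

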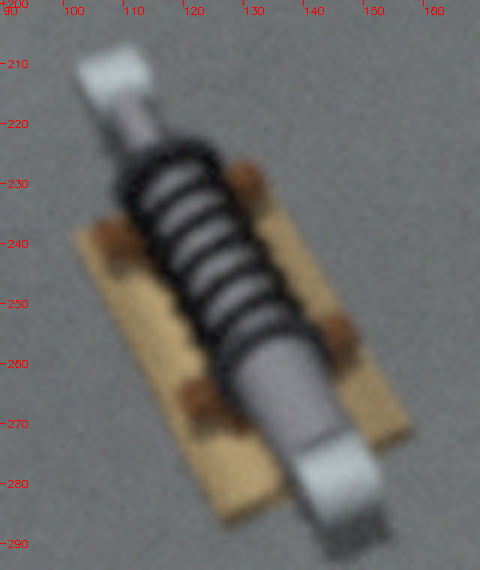

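View pics/s_bar.png

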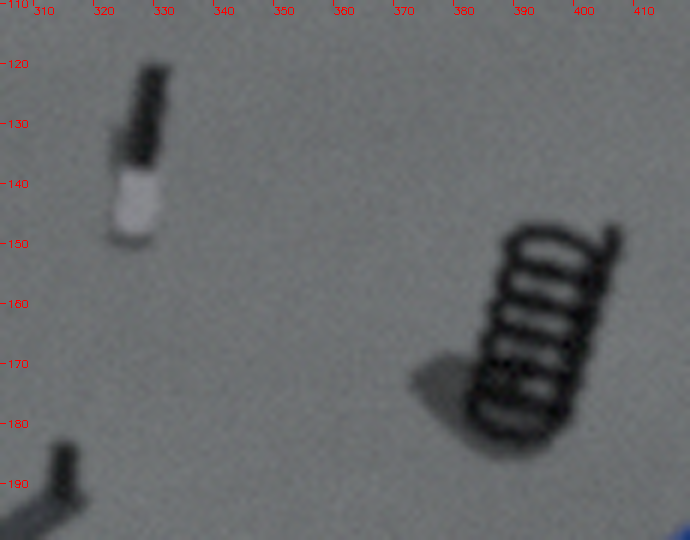

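```bash
cat >> h.py <<'E'
from scipy.optimize import least_squares
from scipy.ndimage import map_coordinates
def P2(p,L):
    L=np.array(L,float);c,s=np.cos(p[2]),np.sin(p[2])
    return np.c_[p[0]+c*L[:,0]-s*L[:,1],p[1]+s*L[:,0]+c*L[:,1],L[:,2]]
def edgefit(imgs,segs,p0,chan,rng=3.,iters=6,verb=True):
    """segs: list of (view,A,B) local 3D; chan(img)->float"""
    p=np.array(p0,float);G={n:cv2.GaussianBlur(chan(im.astype(np.float32)),(0,0),.7) for n,im in imgs.items()}
    for it in range(iters):
        obs=[]
        for n,A,B in segs:
            T=np.linspace(.08,.92,25)[:,None];L=np.array(A)*(1-T)+np.array(B)*T
            uv=proj(n,P2(p,L));d=uv[-1]-uv[0];d/=np.linalg.norm(d);nn=np.array([-d[1],d[0]])
            off=np.arange(-rng,rng+.01,.1)
            S=uv[:,None]+off[None,:,None]*nn
            v=map_coordinates(G[n],[S[...,1],S[...,0]],order=3,mode='nearest')
            g=np.abs(np.gradient(v,axis=1));k=g.argmax(1)
            ok=(k>2)&(k<len(off)-3)
            for j in np.where(ok)[0]: obs.append((n,L[j],nn,uv[j]+off[k[j]]*nn,np.array(0)))
        def f(q):
            r=[]
            for n in imgs:
                o=[x for x in obs if x[0]==n]
                if not o: continue
                uv=proj(n,P2(q,[x[1] for x in o]));r.append(np.sum((uv-np.array([x[3] for x in o]))*np.array([x[2] for x in o]),1))
            return np.concatenate(r)
        s=least_squares(f,p,loss='soft_l1',f_scale=.3,x_scale=[1,1,.005]);p=s.x
    if verb: print('fit',p.round(4),'deg',np.degrees(p[2]).round(2),'rms',np.sqrt(np.mean(f(p)**2)).round(3),len(obs))
    return p
def loop(n,c): return [(n,c[i],c[(i+1)%len(c)]) for i in range(len(c))]
def rect(a,b,z): return [(a,b,z),(a,-b,z),(-a,-b,z),(-a,b,z)]
def ptfit(uvs,L,p0):
    f=lambda q:np.concatenate([(proj(n,P2(q,L))-np.array(u)).ravel() for n,u in uvs.items()])
    s=least_squares(f,p0,x_scale=[1,1,.01]);print('pt',s.x.round(4));print(f(s.x).reshape(-1,2).round(2).tolist());return s.x
def load(t): return {n:cv2.cvtColor(cv2.imread(f'pics/{n}{t}.png'),cv2.COLOR_BGR2RGB) for n in('scene','top')}
green=lambda im:im[...,1]-im[...,0]
gray=lambda im:im.mean(2)
E
cat > m.py <<'E'
from h import *
I=load('0')
C=rect(150,85,12)
uv={'top':[(237.1,161.1),(285.5,177.9),(255.9,265.1),(206.7,247.5)],'scene':[(314.2,232.8),(250.3,253.2),(212.8,174.5),(268.7,159.8)]}
for n in uv: ptfit({n:uv[n]},C,[400,20,-.3])
p=ptfit(uv,C,[400,20,-.3])
for n in uv: edgefit({n:I[n]},loop(n,C),p,green)
N=edgefit(I,loop('top',C)+loop('scene',C),p,green)
# bar
b=ptfit({'top':[(118,248.8),(153,221.5)]},[(0,70,12),(0,-70,12)],[350,350,1])
B=rect(10,70,12)
edgefit({'top':I['top']},loop('top',B),b,gray)
edgefit(I,loop('top',B),b,gray)
# shock
s=ptfit({'top':[(361.7,194.5),(354.8,267.8)]},[(115,0,46),(-115,0,46)],[350,-300,0])
s2=ptfit({'scene':[(145.9,280),(107.4,212.5)]},[(115,0,46),(-115,0,46)],[350,-300,0])
E
python3 m.py
```

```text
pt [ 5.214736e+02  1.416920e+01 -3.075000e-01]
[[-0.07, -0.05], [0.42, -0.29], [0.39, 0.14], [-0.74, 0.16]]
pt [ 5.246361e+02  1.017130e+01 -3.108000e-01]
[[0.97, 0.27], [-0.47, -0.13], [-0.51, -0.49], [-0.04, 0.1]]
pt [ 5.228006e+02  1.222180e+01 -3.099000e-01]
[[0.65, -0.45], [1.1, -0.58], [0.89, -0.25], [-0.19, -0.34], [1.08, -0.61], [-0.2, -1.04], [-0.32, -1.1], [0.04, -0.51]]
fit [ 5.224144e+02  1.444290e+01 -3.103000e-01] deg -17.78 rms 0.271 99
fit [ 5.234593e+02  1.147790e+01 -3.058000e-01] deg -17.52 rms 0.536 97
fit [ 5.226501e+02  1.283040e+01 -3.081000e-01] deg -17.65 rms 0.538 194
pt [438.7153 367.5335   0.7027]
[[-0.11, 0.09], [0.12, -0.09]]
fit [433.7345 362.3581   0.6816] deg 39.05 rms 0.553 100
fit [433.7345 362.3581   0.6816] deg 39.05 rms 0.553 100
pt [ 4.679689e+02 -3.391726e+02 -1.077000e-01]
[[-0.05, 0.36], [0.05, -0.34]]
pt [ 4.636258e+02 -3.376882e+02 -9.720000e-02]
[[-0.44, -0.89], [0.5, 1.21]]
```

```bash
cat > m2.py <<'E'
from h import *
I=load('0')
b=ptfit({'top':[(119.7,250.7),(155.1,223.5)]},[(0,70,12),(0,-70,12)],[350,350,1])
def segs(n,z):
    return [(n,(10,70,z),(-10,70,z)),(n,(10,-70,z),(-10,-70,z)),(n,(10,70,z),(10,25,z)),(n,(10,-25,z),(10,-70,z)),(n,(-10,70,z),(-10,25,z)),(n,(-10,-25,z),(-10,-70,z))]
bt=edgefit({'top':I['top']},segs('top',12),b,gray,rng=2)
# scene near end mid of bar top face
print(proj('scene',P2(bt,[(0,-70,12),(0,70,12),(0,0,52)])))
# shock: eye ends/tube edges top view
s=[468,-339.2,-.1077]
st=[]
print(proj('top',P2(s,[(127,0,46),(100,0,46),(56,0,46),(-56,0,46),(-100,0,46)])))
# rest: plate 160x76x12
r=edgefit({'top':I['top']},loop('top',rect(80,38,12)),[463,-337,-.1],lambda im:im[...,0]-im[...,2],rng=4)
r=edgefit({'scene':I['scene']},loop('scene',rect(80,38,12)),[463,-337,-.1],lambda im:im[...,0]-im[...,2],rng=4)
for n in I:
    im=cv2.cvtColor(I[n],cv2.COLOR_RGB2BGR);S=4
    im=cv2.resize(im,None,fx=S,fy=S,interpolation=cv2.INTER_CUBIC)
    def dr(p,c,col):
        q=((proj(n,P2(p,c))+.5)*S).astype(int);cv2.polylines(im,[q.reshape(-1,1,2)],True,col,1)
    N=[522.5,13,-.308]
    dr(N,rect(150,85,12),(0,0,255))
    for y in (45,60,-45,-60): dr(N,[(58,y,75),(98,y,75)],(0,255,255))
    dr(N,[(65,0,63),(91,0,63)],(0,255,255));dr(N,[(110,56,84),(110,111,84)],(255,0,255))
    dr(bt,rect(10,70,12),(0,0,255));dr(bt,rect(8,20,52),(0,255,0))
    dr(s,[(127,12,46),(127,-12,46),(103,-12,46),(103,12,46)],(0,0,255));dr(s,[(-127,12,46),(-127,-12,46),(-103,-12,46),(-103,12,46)],(0,0,255))
    dr(s,[(-127,0,46),(127,0,46)],(255,0,0))
    w=dict(top=[(200,155,300,270),(325,185,390,285),(105,210,175,260)],scene=[(205,150,330,260),(85,200,170,300),(305,110,345,160)])[n]
    for k,(a,b_,c,d) in enumerate(w): cv2.imwrite(f'pics/ov_{n}{k}.png',im[b_*S:d*S,a*S:c*S])
H=[cv2.imread(f'pics/ov_{n}{k}.png') for n in('top','scene') for k in range(3)]
for j,g in enumerate((H[:3],H[3:])):
    h=max(x.shape[0] for x in g);cv2.imwrite(f'pics/ovc{j}.png',np.hstack([cv2.copyMakeBorder(x,0,h-x.shape[0],0,5,0) for x in g])[:, :1100])
E
python3 m2.py
```

```text
pt [432.639  361.0506   0.6945]
[[-0.02, 0.02], [0.02, -0.02]]
fit [433.2761 361.9611   0.6835] deg 39.16 rms 0.113 150
[[327.56432873 148.41192026]
 [331.66935852 121.90140774]
 [331.10570941 123.98555078]]
[[362.00421936 191.16752067]
 [361.22624282 199.47002464]
 [359.94813847 213.109853  ]
 [356.63600791 248.45664792]
 [355.31118644 262.59503769]]
fit [ 4.648112e+02 -3.349218e+02 -1.051000e-01] deg -6.02 rms 0.291 89
fit [ 4.674999e+02 -3.375458e+02 -1.046000e-01] deg -5.99 rms 1.281 94
```

```bash
python3 -c "
import cv2
for j in(0,1):
    im=cv2.imread(f'pics/ovc{j}.png');s=min(1,800/im.shape[1]);cv2.imwrite(f'pics/ovd{j}.png',cv2.resize(im,None,fx=s,fy=s,interpolation=cv2.INTER_AREA));print(im.shape)"
```

```text
(460, 955, 3)
(440, 1015, 3)
```

View pics/ovd0.png

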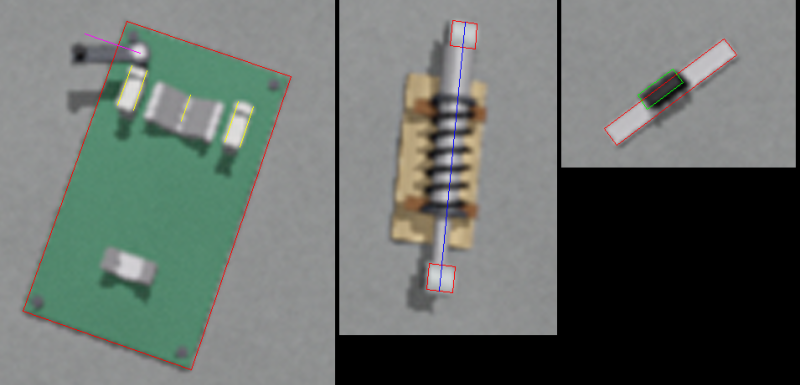

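View pics/ovd1.png

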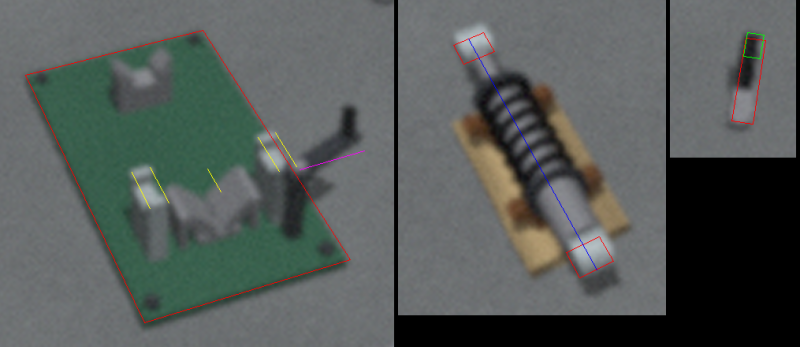

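The overlays fit well: nest (522.5,13) at -17.7°, bar (433,362) at 39.2°, shock about (466.5,-338) at -6.1°. The latch is a little off zero. Now I'll plan the move to the shock.

```bash
cat >> h.py <<'E'
def plan(xyz,yaw):
    """yaw: world angle of tool x wanted (deg, mod 180)"""
    o=get_obs();M=R.from_rotvec(o['orientation']).as_matrix()
    x=M[:,0];cy=np.degrees(np.arctan2(x[1],x[0]))
    d=(yaw-cy+90)%180-90
    dl=M.T@(np.array(xyz)-o['ee_pos'])/10
    # tool z is down: turn about tool z = -d
    print('t',round(o['t'],2),'tcp',o['ee_pos'].round(1),'toolx yaw',cy.round(2),'tilt',np.degrees(np.arccos(-M[2,2])).round(2),'| d(cm)',dl.round(2),'turn',round(-d,2),'q6',o['qpos'][5].round(2),'F',o['ft_force'].round(1),'w',o['width'].round(1))
E
python3 - <<'E'
from h import *
plan([466.5,-338,200],-6.1+90)
E
```

```text
Traceback (most recent call last):
  File "h.py", line 62, in plan
    print('t',round(o['t'],2),'tcp',o['ee_pos'].round(1),'toolx yaw',cy.round(2),'tilt',np.degrees(np.arccos(-M[2,2])).round(2),'| d(cm)',dl.round(2),'turn',round(-d,2),'q6',o['qpos'][5].round(2),'F',o['ft_force'].round(1),'w',o['width'].round(1))
                                                                                                                                                                                                                                   ^^^^^^^^^^^^^^^^
AttributeError: 'float' object has no attribute 'round'
```

```bash
sed -i "s/o\['width'\].round(1)/round(o['width'],1)/" h.py; python3 - <<'E'
from h import *
plan([466.5,-338,200],-6.1+90)
E
```

```text
t 0.1 tcp [235.5 578.4 222. ] toolx yaw 67.84 tilt 0.08 | d(cm) [-76.15  55.96   2.3 ] turn -16.06 q6 -0.02 F [-0.3 -0.2 -0.2] w 87.8
```

Request:
arm_command:
  increments:
    - [[-2.5,4,0],0]
    - [[-2.5,4,0],0]
    - [[-2.5,4,0],0]
    - [[-2.5,4,0],0]
    - [[-2.5,4,0],0]
    - [[-2.5,4,0],0]
    - [[-2.5,4,0],0]
    - [[-2.5,4,0],0]
    - [[-2.5,4,0],0]
    - [[-2.5,4,0],0]
    - [[-4,1.3,0],0]
    - [[-4,1.3,0],0]
    - [[-4,1.3,0],0]
    - [[-4,1.3,0],0]
    - [[-4,1.3,0],0]
    - [[-4,1.3,0],0]
    - [[-4,1.3,0],0]
    - [[-4,1.3,0],0]
    - [[-4,1.3,0],0]
    - [[0,0,0],0]
  gripper: 1

```text
t: 2.1
ee_pos: [493.0, -211.0, 218.0]
orientation: [-2.603, -1.76, 0.007]
ft_force: [0.7, 1.0, -0.0]
width: 87.9
```

```bash
python3 - <<'E'
from h import *
plan([466.5,-338,120],-6.1+90)
E
```

```text
t 2.1 tcp [ 493. -211.  218.] toolx yaw 68.13 tilt 0.26 | d(cm) [-12.73   2.3    9.84] turn -15.77 q6 -1.61 F [ 0.7  1.  -0. ] w 87.9
```

Request:
arm_command:
  increments:
    - [[0,0,0],-8]
    - [[0,0,0],-7.8]
    - [[-3.5,-0.3,1.5],0]
    - [[-3.5,-0.3,1.5],0]
    - [[-3.5,-0.4,2],0]
    - [[-2.4,-0.3,2.5],0]
    - [[0,0,2],0]
    - [[0,0,0],0]
    - [[0,0,0],0]

```text
t: 3.0
ee_pos: [466.5, -337.9, 118.9]
orientation: [-2.32, -2.111, 0.005]
ft_force: [0.1, 0.5, -0.0]
width: 87.2
```

```bash
python3 - <<'E'
from h import *
plan([466.5,-338,120],-6.1+90)
plan([466.5,-338,27],-6.1+90)
for n in("scene","top"):
    cv2.imwrite(f"pics/{n}1.png",cv2.cvtColor(get_image(n),cv2.COLOR_RGB2BGR))
crop("pics/scene1.png","pics/s1.png",70,140,190,300,4);crop("pics/top1.png","pics/t1.png",310,170,420,290,4)
a=cv2.imread('pics/s1.png');b=cv2.imread('pics/t1.png');h=600
cv2.imwrite('pics/c1.png',np.hstack([a[:480],b[:480]])[:600,:800])
E
```

```text
t 3.0 tcp [ 466.5 -337.9  118.9] toolx yaw 84.59 tilt 0.31 | d(cm) [-0.01  0.   -0.11] turn 0.69 q6 -2.12 F [ 0.1  0.5 -0. ] w 87.2
t 3.0 tcp [ 466.5 -337.9  118.9] toolx yaw 84.59 tilt 0.31 | d(cm) [-0.02  0.05  9.19] turn 0.69 q6 -2.12 F [ 0.1  0.5 -0. ] w 87.2
```

View pics/s1.png

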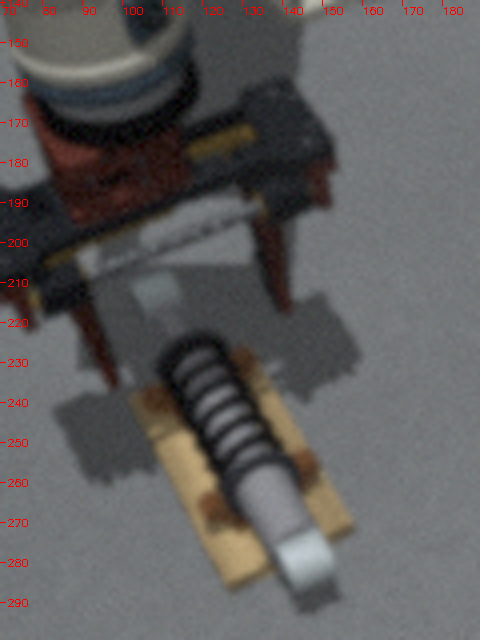

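View pics/t1.png

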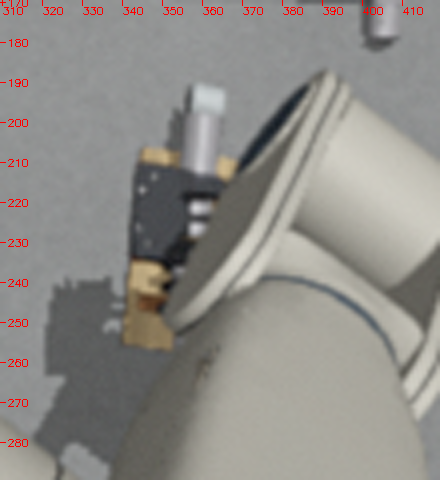

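```bash
python3 - <<'E'
from h import *
c=np.array([466.5,-337.9,118.9]);x=np.array([np.cos(np.radians(84.59)),np.sin(np.radians(84.59)),0])
print(proj('scene',[c-50*x,c,c+50*x]), proj('scene',[c-50*x-[0,0,92],c-[0,0,73],c+50*x-[0,0,92]]))
E
```

```text
[[ 96.57333614 233.05159761]
 [119.12344795 223.36924386]
 [140.75463798 214.08144805]] [[106.56991854 259.92359659]
 [125.90486732 245.00846588]
 [147.75193333 241.04649906]]
```

The scene view shows the open fingertips straddling the spring, at (99,236) and (141,217), which agrees with the projection. Descending and gripping.

Request:
arm_command:
  increments:
    - [[0,0,3],0.6]
    - [[0,0,2.5],0]
    - [[0,0,2],0]
    - [[0,0,1.2],0]
    - [[0,0,0.5],0]
    - [[0,0,0],0]

```text
t: 3.7
ee_pos: [473.3, -338.1, 32.8]
orientation: [2.322, 2.101, 0.0]
ft_force: [-0.5, -0.6, 0.6]
width: 87.5
```

```bash
python3 - <<'E'
from h import *
plan([466.5,-338,27],-6.1+90)
E
```

```text
t 3.7 tcp [ 473.3 -338.1   32.8] toolx yaw 84.29 tilt 0.59 | d(cm) [-0.05 -0.69  0.57] turn 0.39 q6 -2.11 F [-0.5 -0.6  0.6] w 87.5
```

Request:
arm_command:
  increments:
    - [[0,-0.7,0.5],0.4]
    - [[0,0,0],0]
    - [[0,0,0],0]

```text
t: 4.0
ee_pos: [467.2, -338.1, 29.7]
orientation: [2.327, 2.09, 0.001]
ft_force: [0.3, -0.2, 0.4]
width: 87.9
```

```bash
python3 - <<'E'
from h import *
plan([466.5,-338,27],-6.1+90)
E
```

```text
t 4.0 tcp [ 467.2 -338.1   29.7] toolx yaw 83.87 tilt 0.79 | d(cm) [ 0.   -0.07  0.27] turn -0.03 q6 -2.11 F [ 0.3 -0.2  0.4] w 87.9
```

Request:
arm_command:
  increments:
    - [[0,0,0.3],0]
    - [[0,0,0],0]
    - [[0,0,0],0]
    - [[0,0,0],0]
    - [[0,0,0],0]
    - [[0,0,0],0]
    - [[0,0,0],0]
    - [[0,0,0],0]
    - [[0,0,0],0]
    - [[0,0,0],0]
  gripper: 0

```text
t: 5.0
ee_pos: [467.9, -336.3, 27.5]
orientation: [2.331, 2.088, 0.005]
ft_force: [-0.0, 2.1, 0.7]
width: 43.5
```

```bash
python3 - <<'E'
from h import *
plan([466.5,-338,27],-6.1+90)
E
```

```text
t 5.0 tcp [ 467.9 -336.3   27.5] toolx yaw 83.72 tilt 0.73 | d(cm) [-0.18 -0.12  0.05] turn -0.18 q6 -2.11 F [-0.   2.1  0.7] w 43.5
```

Request:
arm_command:
  increments:
    - [[0,0,-2],0]
    - [[0,0,-3],0]
    - [[0,0,-3],0]
    - [[0,0,-3],0]
    - [[0,0,-3],0]
    - [[0,0,0],0]

```text
t: 5.6
ee_pos: [461.3, -332.5, 165.3]
orientation: [-2.337, -2.095, 0.0]
ft_force: [1.0, -1.0, -6.2]
width: 43.8
```

```bash
python3 - <<'E'
from h import *
plan([522.5,13,150],-17.65+90)
E
```

```text
t 5.6 tcp [ 461.3 -332.5  165.3] toolx yaw 83.75 tilt 0.19 | d(cm) [35.01  2.33  1.6 ] turn 11.4 q6 -2.11 F [ 1.  -1.  -6.2] w 43.8
```

Request:
arm_command:
  increments:
    - [[0,0,0],6]
    - [[0,0,0],5.4]
    - [[3,-0.4,0],0]
    - [[4,-0.5,0],0]
    - [[4,-0.5,0],0]
    - [[4,-0.5,0],0]
    - [[4,-0.5,0],0]
    - [[4,-0.5,0],0]
    - [[4,-0.5,0],0]
    - [[4,-0.5,0],0]
    - [[3,-0.5,0],0]
    - [[0,0,0],0]
    - [[0,0,0],0]

```text
t: 6.9
ee_pos: [511.7, 19.2, 139.6]
orientation: [-2.522, -1.823, 0.037]
ft_force: [0.2, -0.3, -7.9]
width: 43.1
```

```bash
python3 - <<'E'
from h import *
plan([522.5,13,110],-17.65+90)
E
```

```text
t 6.9 tcp [511.7  19.2 139.6] toolx yaw 71.71 tilt 2.16 | d(cm) [-0.25  1.33  2.91] turn -0.64 q6 -1.25 F [ 0.2 -0.3 -7.9] w 43.1
```

Request:
arm_command:
  increments:
    - [[-0.2,1.3,-0.3],-0.6]
    - [[0,0,0],0]
    - [[0,0,0],0]

```text
t: 7.2
ee_pos: [522.7, 10.4, 139.7]
orientation: [-2.512, -1.833, 0.042]
ft_force: [-0.9, -0.3, -5.4]
width: 43.5
```

```bash
python3 - <<'E'
from h import *
plan([522.5,13,110],-17.65+90)
o=get_obs();print(R.from_rotvec(o['orientation']).as_matrix().round(4))
E
```

```text
t 7.2 tcp [522.7  10.4 139.7] toolx yaw 72.24 tilt 2.39 | d(cm) [0.25 0.03 2.97] turn -0.11 q6 -1.28 F [-0.9 -0.3 -5.4] w 43.5
[[ 0.3051  0.9515 -0.0406]
 [ 0.9523 -0.3049  0.0095]
 [-0.0033 -0.0416 -0.9991]]
```

```bash
python3 - <<'E'
from h import *
for n in("scene","top"):
    cv2.imwrite(f"pics/{n}2.png",cv2.cvtColor(get_image(n),cv2.COLOR_RGB2BGR))
crop("pics/scene2.png","pics/s2.png",180,70,340,260,4);crop("pics/top2.png","pics/t2.png",190,140,310,270,4)
E
```

```text
(no output)
```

View pics/s2.png

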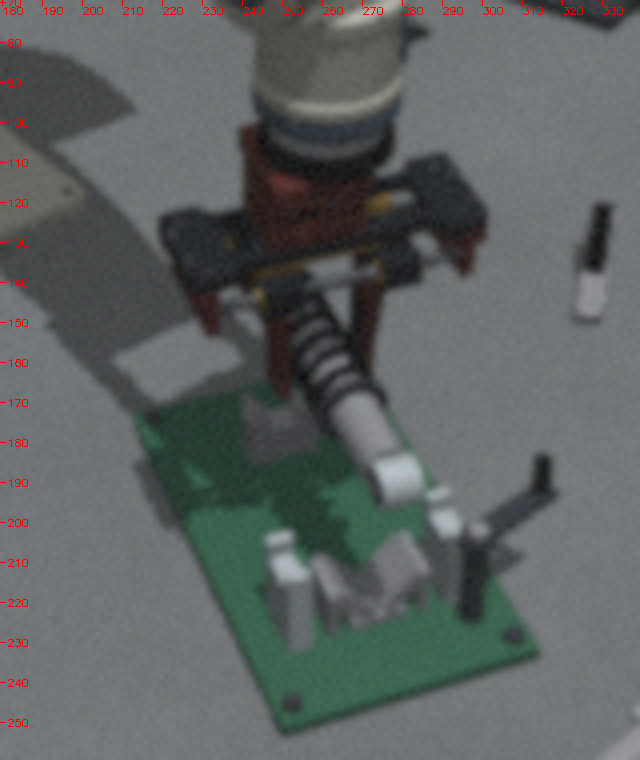

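View pics/t2.png

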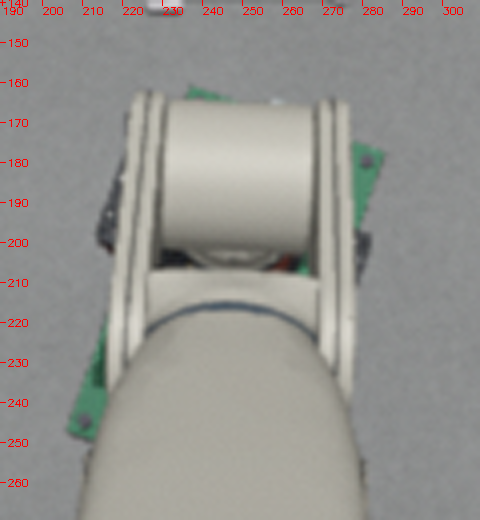

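```bash
python3 - <<'E'
from h import *
o=get_obs();M=R.from_rotvec(o['orientation']).as_matrix();c=o['ee_pos']-19*M[:,2]
print(c)
# measured initial shock relative at grasp: pixel offset of eye
for e in(-6,-3,0,3,6):
    print(e,proj('scene',[c+(115+e)*M[:,1],c+(56+e)*M[:,1],c+(127+e)*M[:,1]]).round(1).tolist())
E
python3 - <<'E'
import sys;sys.path.insert(0,'.')
from h import *
crop("pics/scene2.png","pics/s2b.png",240,130,300,210,9,5)
E
```

```text
[523.75718894  10.4422311  159.04800683]
-6 [[278.1, 188.1], [268.1, 171.1], [280.2, 191.7]]
-3 [[278.6, 189.0], [268.6, 172.0], [280.7, 192.6]]
0 [[279.1, 189.9], [269.1, 172.8], [281.2, 193.5]]
3 [[279.6, 190.8], [269.6, 173.6], [281.8, 194.4]]
6 [[280.2, 191.7], [270.1, 174.5], [282.3, 195.3]]
```

View pics/s2b.png

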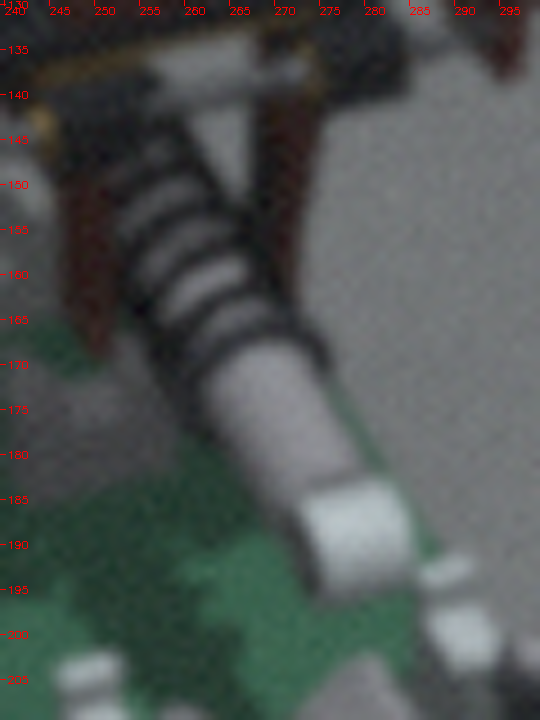

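The tube eye centre is at (278.7,189.7) in the scene view. That puts the shock about 1 mm from centred along the nest in the same camera. Lowering part way.

Request:
arm_command:
  increments:
    - [[0.2,0,2],-0.1]
    - [[0,0,2],0]
    - [[0,0,1.5],0]
    - [[0,0,1],0]
    - [[0,0,0],0]

```text
t: 7.8
ee_pos: [522.5, 11.0, 74.7]
orientation: [-2.517, -1.832, 0.035]
ft_force: [0.4, -0.4, -5.8]
width: 43.1
```

```bash
python3 - <<'E'
from h import *
plan([523.5,12,50],-17.65+90)
o=get_obs();print(R.from_rotvec(o['orientation']).as_matrix().round(4))
E
```

```text
t 7.8 tcp [522.5  11.   74.7] toolx yaw 72.12 tilt 2.08 | d(cm) [0.13 0.16 2.46] turn -0.23 q6 -1.28 F [ 0.4 -0.4 -5.8] w 43.1
[[ 0.3071  0.951  -0.035 ]
 [ 0.9517 -0.3069  0.0096]
 [-0.0016 -0.0362 -0.9993]]
```

Request:
arm_command:
  increments:
    - [[0.2,0.1,1],-0.2]
    - [[0,0.1,1],0]
    - [[0,0,0.4],0]
    - [[0,0,0],0]

```text
t: 8.2
ee_pos: [525.8, 12.4, 50.1]
orientation: [-2.515, -1.837, 0.031]
ft_force: [-0.1, -0.2, -5.6]
width: 43.8
```

```bash
python3 - <<'E'
from h import *
plan([523.5,12,30],-17.65+90)
cv2.imwrite("pics/scene3.png",cv2.cvtColor(get_image("scene"),cv2.COLOR_RGB2BGR))
crop("pics/scene3.png","pics/s3.png",210,130,330,250,6)
o=get_obs();M=R.from_rotvec(o['orientation']).as_matrix();c=o['ee_pos']-19*M[:,2]
for e in(-6,-3,0,3,6):
    print(e,proj('scene',[c+(115+e)*M[:,1],c+(56+e)*M[:,1],c+(127+e)*M[:,1]]).round(1).tolist())
E
```

```text
t 8.2 tcp [525.8  12.4  50.1] toolx yaw 72.3 tilt 1.92 | d(cm) [-0.11 -0.14  2.02] turn -0.05 q6 -1.28 F [-0.1 -0.2 -5.6] w 43.8
-6 [[278.4, 215.7], [268.9, 198.9], [280.4, 219.3]]
-3 [[278.8, 216.6], [269.4, 199.7], [280.9, 220.2]]
0 [[279.4, 217.5], [269.8, 200.5], [281.4, 221.1]]
3 [[279.9, 218.4], [270.3, 201.4], [281.9, 222.0]]
6 [[280.4, 219.3], [270.8, 202.2], [282.4, 222.9]]
```

View pics/s3.png

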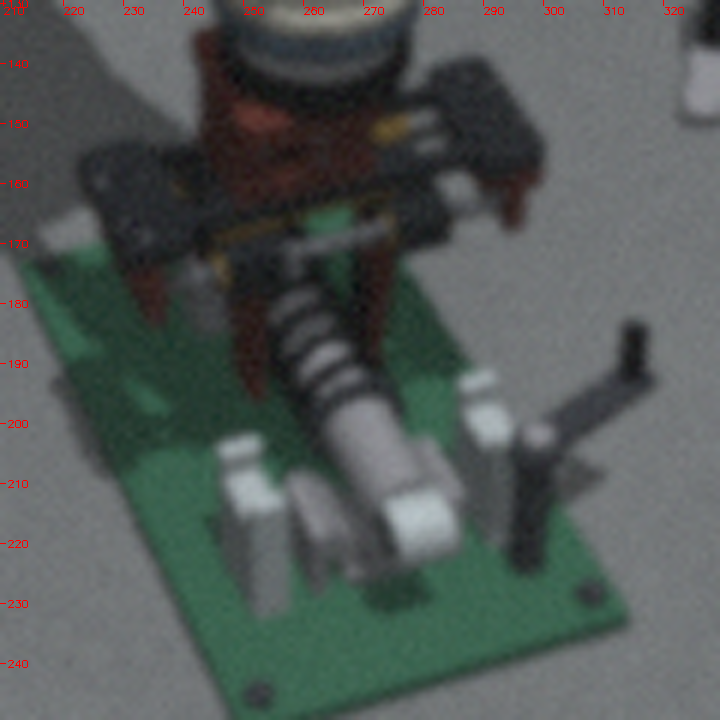

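Request:
arm_command:
  increments:
    - [[0,-0.15,0.8],0]
    - [[0,0,0.7],0]
    - [[0,0,0.3],0]
    - [[0,0,0],0]

```text
t: 8.65
ee_pos: [524.5, 13.1, 31.6]
orientation: [-2.516, -1.838, 0.029]
ft_force: [-0.8, -1.1, -6.7]
width: 43.2
```

```bash
python3 - <<'E'
from h import *
plan([523.5,12,27],-17.65+90)
E
```

```text
t 8.65 tcp [524.5  13.1  31.6] toolx yaw 72.31 tilt 1.81 | d(cm) [-0.14 -0.05  0.46] turn -0.04 q6 -1.28 F [-0.8 -1.1 -6.7] w 43.2
```

Request:
arm_command:
  increments:
    - [[0,-0.05,0.2],0]
    - [[0,0,0.2],0]
    - [[0,0,0],0]
    - [[0,0,0],0]

```text
t: 9.05
ee_pos: [524.4, 13.2, 28.0]
orientation: [-2.517, -1.838, 0.028]
ft_force: [-2.2, 0.4, -3.9]
width: 43.4
```

```bash
python3 - <<'E'
from h import *
plan([523.5,12,27],-17.65+90)
cv2.imwrite("pics/scene4.png",cv2.cvtColor(get_image("scene"),cv2.COLOR_RGB2BGR))
crop("pics/scene4.png","pics/s4.png",210,130,330,250,6)
E
```

```text
t 9.05 tcp [524.4  13.2  28. ] toolx yaw 72.3 tilt 1.74 | d(cm) [-0.14 -0.04  0.11] turn -0.05 q6 -1.28 F [-2.2  0.4 -3.9] w 43.4
```

View pics/s4.png

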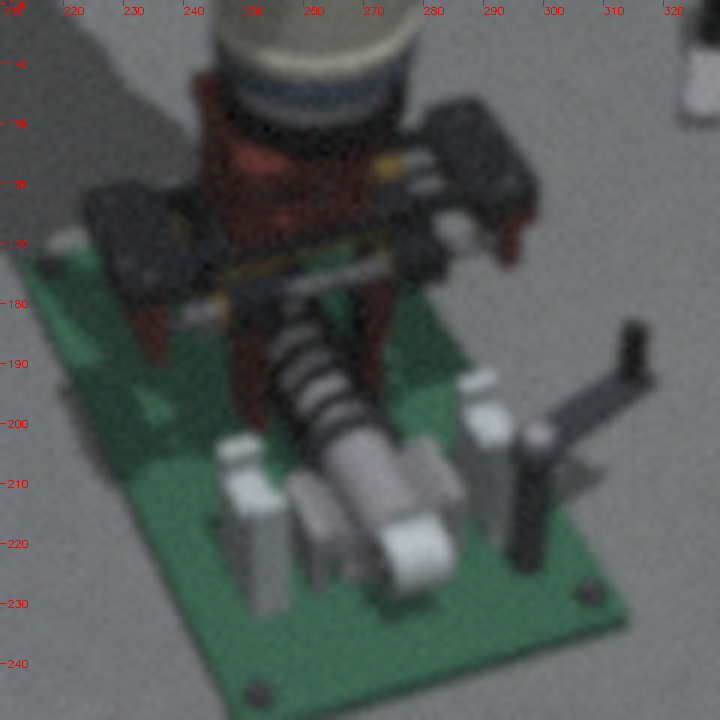

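The tube eye sits beyond the saddle at (280,222), with the tube in the V and contact starting. Releasing.

Request:
arm_command:
  increments:
    - [[0,0,0.15],0]
    - [[0,0,0],0]
    - [[0,0,0],0]

```text
t: 9.4
ee_pos: [524.4, 13.2, 27.9]
orientation: [-2.517, -1.839, 0.027]
ft_force: [-1.9, -0.0, -3.2]
width: 43.7
```

Request:
arm_command:
  increments:
    - [[0,0,0],0]
    - [[0,0,0],0]
    - [[0,0,0],0]
    - [[0,0,0],0]
    - [[0,0,0],0]
    - [[0,0,0],0]
  gripper: 1

```text
t: 10.0
ee_pos: [527.0, 13.4, 28.9]
orientation: [-2.519, -1.841, 0.021]
ft_force: [0.2, 0.3, 0.6]
width: 86.5
```

Request:
arm_command:
  increments:
    - [[0,0,-2],0]
    - [[0,0,-3],0]
    - [[0,0,-4],0]
    - [[0,0,-4],0]
    - [[0,0,0],0]

```text
t: 10.5
ee_pos: [529.2, 12.1, 161.8]
orientation: [-2.517, -1.839, 0.026]
ft_force: [-0.2, -0.4, -0.8]
width: 87.9
```

```bash
python3 - <<'E'
from h import *
plan([433,362,150],39.16)
cv2.imwrite("pics/scene5.png",cv2.cvtColor(get_image("scene"),cv2.COLOR_RGB2BGR))
crop("pics/scene5.png","pics/s5.png",210,130,330,250,6)
for N in([523.46,11.48,-.3058],):
  print(proj('scene',P2(N,[(115,0,46),(-115,0,46)])))
E
```

```text
t 10.5 tcp [529.2  12.1 161.8] toolx yaw 72.31 tilt 1.7 | d(cm) [ 30.41 -19.75   1.79] turn 33.15 q6 -1.27 F [-0.2 -0.4 -0.8] w 87.9
[[278.16384864 222.50528371]
 [244.84522395 164.7481458 ]]
```

View pics/s5.png

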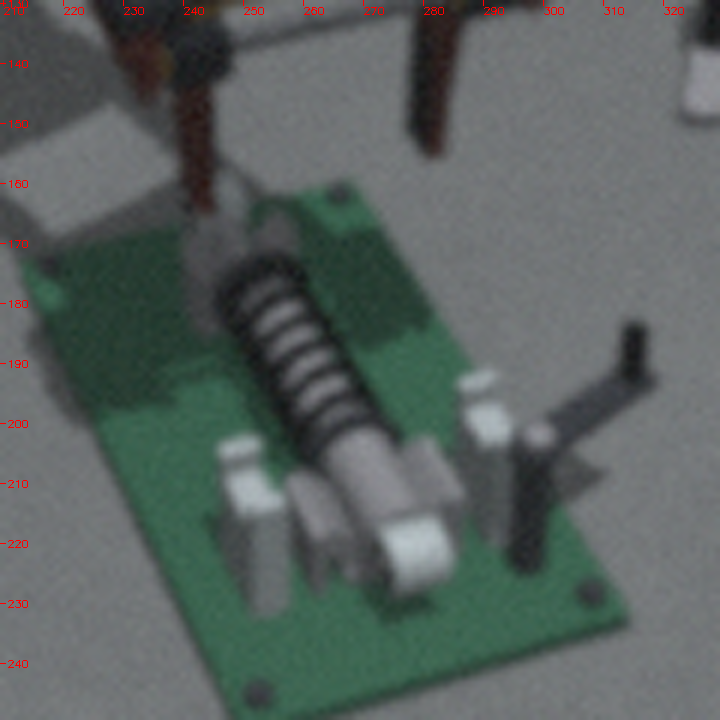

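Request:
arm_command:
  increments:
    - [[0,0,0],8.3]
    - [[0,0,0],8.3]
    - [[0,0,0],8.3]
    - [[0,0,0],8.3]
    - [[1.8,-4.1,0],0]
    - [[1.8,-4.1,0],0]
    - [[1.8,-4.1,0],0]
    - [[1.8,-4.1,0],0]
    - [[1.8,-4.1,0],0]
    - [[1.8,-4.1,0],0]
    - [[1.8,-4.1,0],0]
    - [[1.8,-4.1,0],0]
    - [[0,0,0],0]
    - [[0,0,0],0]

```text
t: 11.95
ee_pos: [426.5, 367.9, 145.2]
orientation: [-2.956, -1.005, 0.085]
ft_force: [-0.8, -0.5, -0.2]
width: 88.0
```

```bash
python3 - <<'E'
from h import *
plan([433,361,70],39.16)
for n in("scene","top"):
    cv2.imwrite(f"pics/{n}6.png",cv2.cvtColor(get_image(n),cv2.COLOR_RGB2BGR))
crop("pics/scene6.png","pics/s6.png",200,90,360,250,4);crop("pics/top6.png","pics/t6.png",200,155,300,270,5)
E
```

```text
t 11.95 tcp [426.5 367.9 145.2] toolx yaw 37.58 tilt 3.3 | d(cm) [0.43 1.2  7.47] turn -1.58 q6 -0.01 F [-0.8 -0.5 -0.2] w 88.0
```

View pics/s6.png

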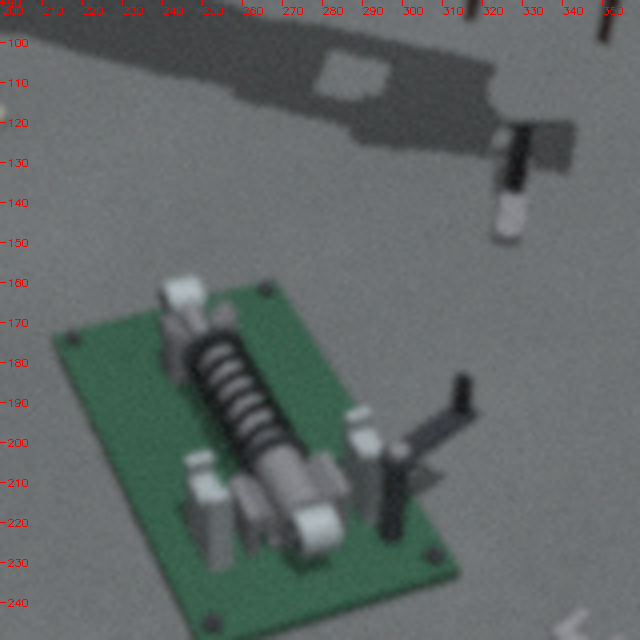

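View pics/t6.png

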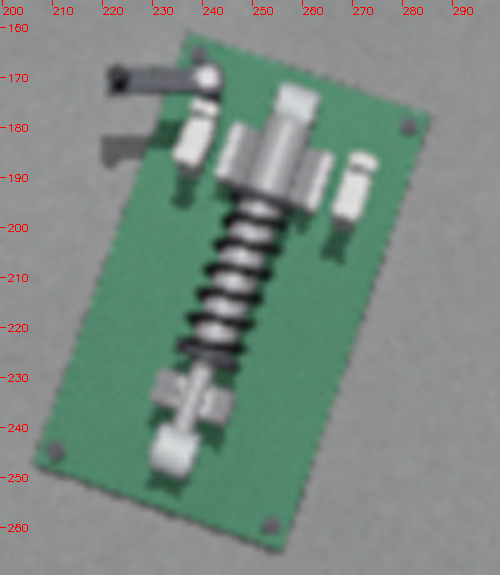

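Top view: the tube lies in the V, with the tube eye at (259,175), and the rod lies in the slot, with the rod eye at (234.5,244). Quick numeric check of the relative pose, then the bar.

```bash
python3 - <<'E'
from h import *
N=np.array([522.41,14.44,-.3103])
s=ptfit({'top':[(258.9,174.9),(234.5,244.1)]},[(115,0,46),(-115,0,46)],N)
d=s[:2]-N[:2];c,q=np.cos(N[2]),np.sin(N[2]);print('rel',c*d[0]+q*d[1],-q*d[0]+c*d[1],s[2]-N[2])
N=np.array([523.46,11.48,-.3058])
s=ptfit({'scene':[(278.9,222),(245.5,163.5)]},[(115,0,46),(-115,0,46)],N)
d=s[:2]-N[:2];c,q=np.cos(N[2]),np.sin(N[2]);print('rel',c*d[0]+q*d[1],-q*d[0]+c*d[1],s[2]-N[2])
# latch angle: knob in scene / top
N=np.array([523,13,-.308])
for n,uv in(('top',(222.5,171.5)),('scene',(314,189))):
    f=lambda a:proj(n,P2(N,[(110-55*np.sin(a),56+55*np.cos(a),97)]))[0]
    a=min(np.arange(-.2,1.2,.01),key=lambda a:np.linalg.norm(f(a)-uv));print(n,a,f(a))
E
```

```text
pt [ 5.274622e+02  1.303180e+01 -3.111000e-01]
[[-0.18, 0.52], [0.17, -0.49]]
rel 5.240886770866161 0.20170220613413803 -0.0007846835332283586
pt [ 5.222939e+02  1.479130e+01 -3.082000e-01]
[[-0.11, -0.39], [0.13, 0.52]]
rel -2.108840536025591 2.806585493742836 -0.002357034175030581
top 0.4600000000000006 [223.65141372 171.44051691]
scene 0.44000000000000056 [314.51726813 187.97978265]
```

```bash
python3 - <<'E'
from h import *
o=get_obs();M=R.from_rotvec(o['orientation']).as_matrix();print(M.round(4),o['qpos'])
E
```

```text
[[ 7.930e-01  6.065e-01 -5.730e-02]
 [ 6.075e-01 -7.943e-01  1.000e-04]
 [-4.540e-02 -3.490e-02 -9.984e-01]] [ 0.66901587  0.45367153  1.79307062  0.04413625  0.94018989 -0.01074761]
```

Request:
arm_command:
  increments:
    - [[0.4,1.0,1],-1.5]
    - [[0,0,1],0]
    - [[0,0,1],0]
    - [[0,0,1],0]
    - [[0,0,1],0]
    - [[0,0,1],0]
    - [[0,0,0.5],0]
    - [[0,0,0],0]

```text
t: 12.85
ee_pos: [432.8, 355.6, 74.2]
orientation: [-2.948, -1.027, 0.09]
ft_force: [0.3, -0.3, -0.4]
width: 87.6
```

```bash
cat >> h.py <<'E'
def tilt():
    o=get_obs();M=R.from_rotvec(o['orientation']).as_matrix();print('toolz',M[:,2].round(4),'q',o['qpos'].round(4))
E
python3 - <<'E'
from h import *
plan([433,361,70],39.16);tilt()
E
```

```text
t 12.85 tcp [432.8 355.6  74.2] toolx yaw 38.47 tilt 3.45 | d(cm) [ 0.37 -0.39  0.41] turn -0.69 q6 -0.06 F [ 0.3 -0.3 -0.4] w 87.6
toolz [-0.0602 -0.0019 -0.9982] q [ 0.6474  0.5599  1.8267  0.0483  0.8047 -0.0576]
```

Request:
arm_command:
  increments:
    - [[0.4,-0.4,1.5],-0.7]
    - [[0,0,1.5],0]
    - [[0,0,1.5],0]
    - [[0,0,0.6],0]
    - [[0,0,0],0]
    - [[0,0,0],0]

```text
t: 13.45
ee_pos: [430.1, 362.7, 18.6]
orientation: [-2.94, -1.049, 0.089]
ft_force: [0.8, 1.1, -0.4]
width: 87.9
```

```bash
python3 - <<'E'
from h import *
plan([433,361,18],39.16);tilt()
cv2.imwrite("pics/scene7.png",cv2.cvtColor(get_image("scene"),cv2.COLOR_RGB2BGR))
crop("pics/scene7.png","pics/s7.png",280,60,400,170,6)
E
```

```text
t 13.45 tcp [430.1 362.7  18.6] toolx yaw 39.32 tilt 3.42 | d(cm) [0.12 0.31 0.04] turn 0.16 q6 -0.07 F [ 0.8  1.1 -0.4] w 87.9
toolz [-0.0596 -0.0016 -0.9982] q [ 0.6599  0.6544  1.8313  0.0545  0.7048 -0.0679]
```

View pics/s7.png

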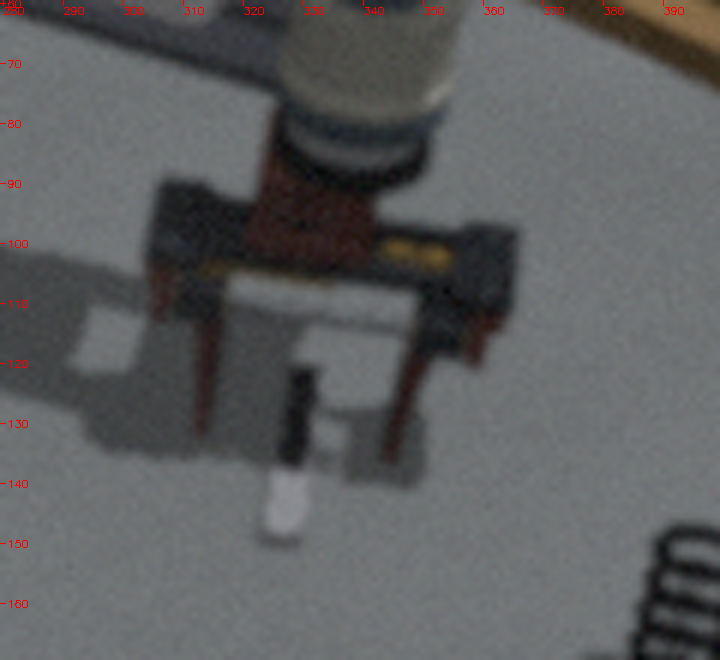

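The jaws straddle the grip block at (328,128). A small correction, then closing.

Request:
arm_command:
  increments:
    - [[0.1,0.3,0],0]
    - [[0,0,0],0]
    - [[0,0,0],0]
    - [[0,0,0],0]
    - [[0,0,0],0]
    - [[0,0,0],0]
    - [[0,0,0],0]
    - [[0,0,0],0]
    - [[0,0,0],0]
    - [[0,0,0],0]
    - [[0,0,0],0]
    - [[0,0,0],0]
  gripper: 0

```text
t: 14.7
ee_pos: [434.2, 361.4, 20.6]
orientation: [-2.94, -1.048, 0.083]
ft_force: [0.7, -0.7, 0.0]
width: 16.1
```

```bash
python3 - <<'E'
from h import *
plan([433,361,18],39.16);tilt()
E
```

```text
t 14.7 tcp [434.2 361.4  20.6] toolx yaw 39.3 tilt 3.26 | d(cm) [-0.11 -0.03  0.27] turn 0.14 q6 -0.07 F [ 0.7 -0.7  0. ] w 16.1
toolz [-5.690e-02  5.000e-04 -9.984e-01] q [ 0.654   0.6519  1.8282  0.0539  0.7071 -0.073 ]
```

Request:
arm_command:
  increments:
    - [[0,0,-3],0]
    - [[0,0,-4],0]
    - [[0,0,-4],0]
    - [[0,0,-4],0]
    - [[0,0,-3],0]
    - [[0,0,0],0]

```text
t: 15.3
ee_pos: [443.0, 360.0, 203.2]
orientation: [-2.942, -1.049, 0.094]
ft_force: [1.1, 0.7, -3.3]
width: 15.6
```

```bash
python3 - <<'E'
from h import *
N=np.array([523,12.8,-.308]);print(P2(N,[(78,0,63)]))
plan([597.3,-10.8,180],-17.65);tilt()
E
```

```text
[[597.329459   -10.84596212  63.        ]]
t 15.3 tcp [443.  360.  203.2] toolx yaw 39.31 tilt 3.6 | d(cm) [-11.42  38.54   1.5 ] turn 56.96 q6 -0.06 F [ 1.1  0.7 -3.3] w 15.6
toolz [-0.0626 -0.0043 -0.998 ] q [ 0.643   0.3915  1.7324  0.0389  1.0707 -0.0618]
```

Request:
arm_command:
  increments:
    - [[-1.1,3.8,0],0]
    - [[-1.1,3.8,0],0]
    - [[-1.1,3.8,0],0]
    - [[-1.1,3.8,0],0]
    - [[-1.1,3.8,0],0]
    - [[-1.1,3.8,0],0]
    - [[-1.1,3.8,0],0]
    - [[-1.1,3.8,0],0]
    - [[-1.1,3.8,0],0]
    - [[0,0,0],0]
    - [[0,0,0],0]

```text
t: 16.4
ee_pos: [578.6, 19.8, 176.3]
orientation: [-2.934, -1.052, 0.125]
ft_force: [-0.1, 1.0, -1.9]
width: 15.5
```

```bash
python3 - <<'E'
from h import *
plan([597.3,-10.8,180],-17.65);tilt()
E
```

```text
t 16.4 tcp [578.6  19.8 176.3] toolx yaw 39.56 tilt 4.75 | d(cm) [-0.53  3.53 -0.5 ] turn 57.21 q6 -0.67 F [-0.1  1.  -1.9] w 15.5
toolz [-0.0826 -0.0064 -0.9966] q [ 0.0163  0.4502  1.7116 -0.0058  1.0626 -0.6694]
```

Request:
arm_command:
  increments:
    - [[0,0,0],8.2]
    - [[0,0,0],8.2]
    - [[0,0,0],8.2]
    - [[0,0,0],8.2]
    - [[0,0,0],8.2]
    - [[0,0,0],8.2]
    - [[0,0,0],8.0]
    - [[0,0,0],0]
    - [[0,0,0],0]

```text
t: 17.3
ee_pos: [568.7, 29.6, 166.1]
orientation: [3.072, -0.52, -0.151]
ft_force: [-0.5, -0.4, -3.5]
width: 15.9
```

```bash
python3 - <<'E'
from h import *
plan([597.3,-10.8,180],-17.65);tilt()
E
```

```text
t 17.3 tcp [568.7  29.6 166.1] toolx yaw -19.33 tilt 5.7 | d(cm) [ 3.89  2.93 -1.64] turn -1.68 q6 0.37 F [-0.5 -0.4 -3.5] w 15.9
toolz [-0.0992 -0.0059 -0.995 ] q [ 0.0326  0.4579  1.7283 -0.0031  1.0549  0.3698]
```

Request:
arm_command:
  increments:
    - [[0,0,0],0]
    - [[0,0,0],0]
    - [[0,0,0],0]
    - [[0,0,0],0]
    - [[0,0,0],0]
    - [[0,0,0],0]

```text
t: 17.9
ee_pos: [568.0, 30.5, 165.5]
orientation: [3.074, -0.507, -0.153]
ft_force: [1.3, -0.8, -2.7]
width: 15.8
```

```bash
python3 - <<'E'
from h import *
plan([597.3,-10.8,180],-17.65);tilt()
E
```

```text
t 17.9 tcp [568.   30.5 165.5] toolx yaw -18.83 tilt 5.76 | d(cm) [ 3.95  3.03 -1.71] turn -1.18 q6 0.36 F [ 1.3 -0.8 -2.7] w 15.8
toolz [-0.1001 -0.0059 -0.995 ] q [ 0.0341  0.4583  1.7295 -0.0029  1.0542  0.3625]
```

Request:
arm_command:
  increments:
    - [[4,3,0],0]
    - [[0,0,0],0]
    - [[0,0,0],0]

```text
t: 18.2
ee_pos: [597.0, -11.5, 163.1]
orientation: [3.075, -0.505, -0.152]
ft_force: [0.3, 0.1, -2.6]
width: 16.2
```

```bash
python3 - <<'E'
from h import *
plan([597.3,-10.8,180],-17.65);tilt()
E
```

```text
t 18.2 tcp [597.  -11.5 163.1] toolx yaw -18.77 tilt 5.73 | d(cm) [-0.15 -0.01 -1.69] turn -1.12 q6 0.3 F [ 0.3  0.1 -2.6] w 16.2
toolz [-0.0997 -0.0058 -0.995 ] q [-0.0344  0.4989  1.6661 -0.0104  1.0763  0.2968]
```

```bash
python3 - <<'E'
from h import *
o=get_obs();M=R.from_rotvec(o['orientation']).as_matrix();G=R.from_rotvec([-2.94,-1.048,.083]).as_matrix()
n=M@G.T@np.array([0,0,1.]);print('bar normal',n,np.degrees(np.arccos(n[2])))
# bar origin in tool frame at grasp: 
pb=G.T@(np.array([433.3,362,0])-np.array([434.2,361.4,20.6]));print(pb, o['ee_pos']+M@pb)
W=G.T@np.array([[np.cos(.683),-np.sin(.683),0],[np.sin(.683),np.cos(.683),0],[0,0,1]]);B=M@W
print(B.round(3))
for n in("scene","top"):
    cv2.imwrite(f"pics/{n}8.png",cv2.cvtColor(get_image(n),cv2.COLOR_RGB2BGR))
crop("pics/scene8.png","pics/s8.png",210,100,330,250,5)
bo=o['ee_pos']+M@pb
im=cv2.imread("pics/s8.png")
L=np.array([(10,70,0),(10,-70,0),(-10,-70,0),(-10,70,0),(10,70,12),(10,-70,12),(-10,-70,12),(-10,70,12)])
uv=proj('scene',bo+L@B.T);q=((uv-[210,100]+.5)*5).astype(int)
for i,j in((0,1),(1,2),(4,5),(5,6),(6,7),(7,4),(1,5)):cv2.line(im,q[i].tolist(),q[j].tolist(),(0,0,255),1)
cv2.imwrite("pics/s8o.png",im)
E
```

```text
bar normal [0.06991077 0.05381708 0.9961005 ] 5.061547724941658
[ 0.58139978 -0.29142274 20.61812424] [595.56842636 -11.48794788 142.51160404]
[[ 0.946  0.317  0.07 ]
 [-0.321  0.946  0.054]
 [-0.049 -0.073  0.996]]
```

View pics/s8o.png

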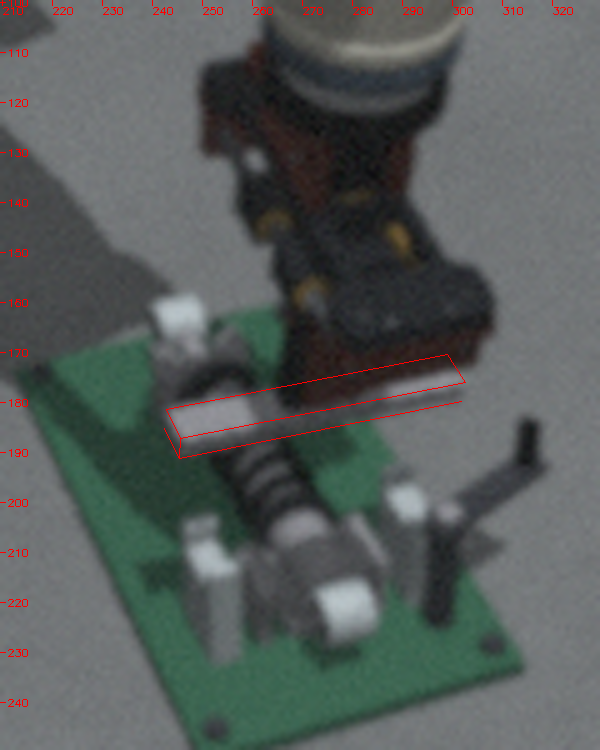

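Request:
arm_command:
  increments:
    - [[0,0,0],-1.1]
    - [[0,0,0],0]
    - [[0.2,0,3],0]
    - [[0,0,0],0]
    - [[0,0,2.5],0]
    - [[0,0,0],0]
    - [[0,0,0],0]

```text
t: 19.0
ee_pos: [594.2, -9.2, 111.4]
orientation: [3.083, -0.466, -0.146]
ft_force: [0.0, 0.0, -1.6]
width: 15.9
```

```bash
cat > barview.py <<'E'
from h import *
import sys
k=sys.argv[1]
o=get_obs();M=R.from_rotvec(o['orientation']).as_matrix();G=R.from_rotvec([-2.94,-1.048,.083]).as_matrix()
pb=G.T@(np.array([433.3,362,0])-np.array([434.2,361.4,20.6]))
W=G.T@np.array([[np.cos(.683),-np.sin(.683),0],[np.sin(.683),np.cos(.683),0],[0,0,1]]);B=M@W
bo=o['ee_pos']+M@pb
print('bar',bo.round(1),'axes',B[:,1].round(3),B[:,2].round(3))
for N in([523.46,11.48,-.3058],[522.4,14.4,-.3103],[523,12.8,-.308]):
    d=bo[:2]-np.array(N[:2]);c,s=np.cos(N[2]),np.sin(N[2]);print('bar in nest',round(c*d[0]+s*d[1],1),round(-s*d[0]+c*d[1],1),round(bo[2],1))
plan([598.7,-10.8,84],-17.65);tilt()
cv2.imwrite(f"pics/scene{k}.png",cv2.cvtColor(get_image("scene"),cv2.COLOR_RGB2BGR))
x0,y0=230,150;S=8
crop(f"pics/scene{k}.png",f"pics/s{k}.png",x0,y0,x0+95,y0+75,S)
im=cv2.imread(f"pics/s{k}.png")
L=np.array([(10,70,0),(10,-70,0),(-10,-70,0),(-10,70,0),(10,70,12),(10,-70,12),(-10,-70,12),(-10,70,12)])
uv=proj('scene',bo+L@B.T);q=((uv-[x0,y0]+.5)*S).astype(int)
for i,j in((0,1),(1,2),(4,5),(5,6),(6,7),(7,4),(1,5)):cv2.line(im,q[i].tolist(),q[j].tolist(),(0,0,255),1)
cv2.imwrite(f"pics/s{k}o.png",im)
E
python3 barview.py 9
```

```text
bar [592.8  -9.2  90.8] axes [ 0.293  0.954 -0.07 ] [0.065 0.054 0.996]
bar in nest 72.4 1.2 90.8
bar in nest 74.3 -1.0 90.8
bar in nest 73.2 0.2 90.8
t 19.0 tcp [594.2  -9.2 111.4] toolx yaw -17.28 tilt 5.5 | d(cm) [ 0.72 -0.07  2.69] turn 0.37 q6 0.28 F [ 0.   0.  -1.6] w 15.9
toolz [-0.0957 -0.0062 -0.9954] q [-0.0307  0.5619  1.7015 -0.0111  0.9738  0.276 ]
```

View pics/s9o.png

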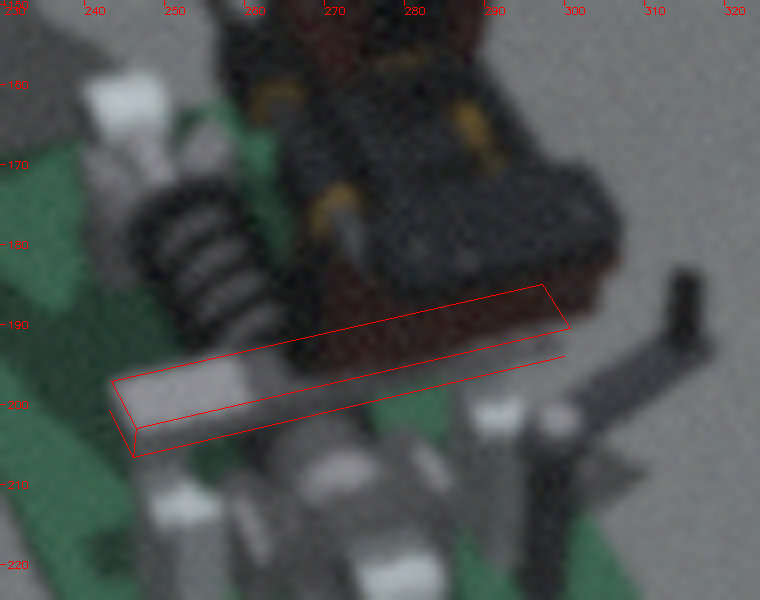

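Request:
arm_command:
  increments:
    - [[0.7,0,0.2],0.3]
    - [[0,0,0],0]
    - [[0,0,0.8],0]
    - [[0,0,0],0]
    - [[0,0,0],0]

```text
t: 19.55
ee_pos: [602.5, -11.5, 103.5]
orientation: [3.082, -0.475, -0.139]
ft_force: [-0.1, 0.5, -2.1]
width: 15.9
```

```bash
python3 barview.py 10
```

```text
bar [601.3 -11.5  83. ] axes [ 0.298  0.952 -0.069] [0.06  0.054 0.997]
bar in nest 81.1 1.5 83.0
bar in nest 83.0 -0.6 83.0
bar in nest 81.9 0.5 83.0
t 19.55 tcp [602.5 -11.5 103.5] toolx yaw -17.6 tilt 5.23 | d(cm) [-0.22 -0.02  1.98] turn 0.05 q6 0.28 F [-0.1  0.5 -2.1] w 15.9
toolz [-0.0909 -0.0064 -0.9958] q [-0.034   0.5811  1.6883 -0.0116  0.963   0.2788]
```

View pics/s10o.png

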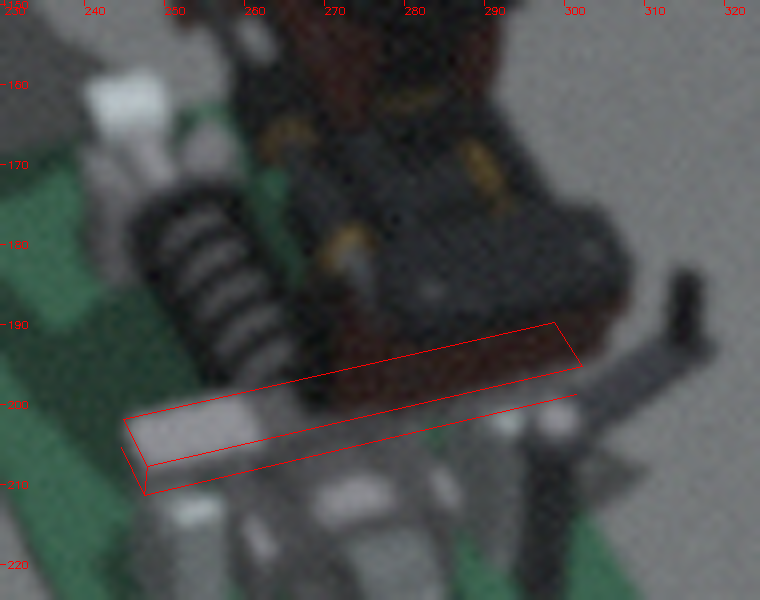

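Request:
arm_command:
  increments:
    - [[-0.15,0,0.9],0]
    - [[0,0,0],0]
    - [[0,0,0],0]

```text
t: 19.9
ee_pos: [601.3, -11.9, 95.4]
orientation: [3.082, -0.475, -0.134]
ft_force: [0.0, 0.9, -2.4]
width: 16.0
```

```bash
python3 barview.py 11
```

```text
bar [600.1 -12.   74.8] axes [ 0.299  0.952 -0.07 ] [0.057 0.055 0.997]
bar in nest 80.2 0.7 74.8
bar in nest 82.1 -1.4 74.8
bar in nest 81.0 -0.2 74.8
t 19.9 tcp [601.3 -11.9  95.4] toolx yaw -17.59 tilt 5.05 | d(cm) [-0.19 -0.07  1.16] turn 0.06 q6 0.28 F [ 0.   0.9 -2.4] w 16.0
toolz [-0.0877 -0.0076 -0.9961] q [-0.0341  0.5898  1.6963 -0.013   0.943   0.2797]
```

View pics/s11o.png

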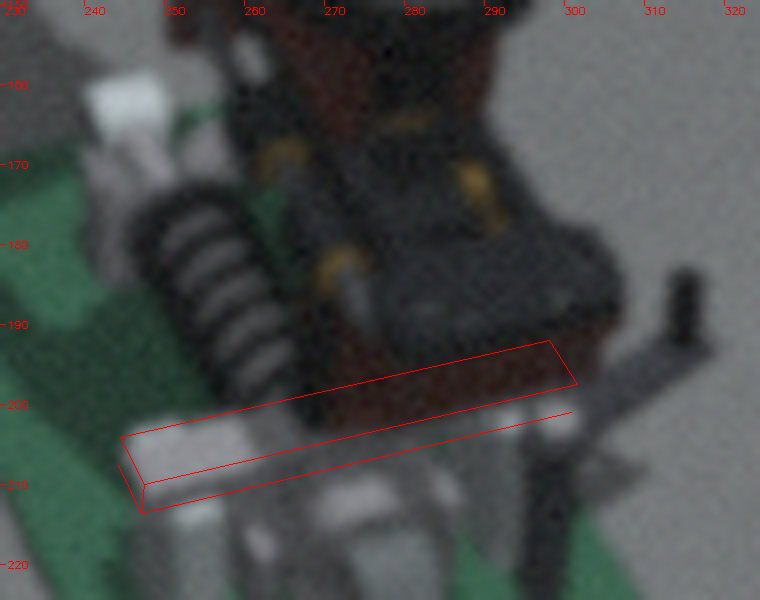

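Request:
arm_command:
  increments:
    - [[-0.05,0,0.5],0]
    - [[0,0,0],0]
    - [[0,0,0],0]

```text
t: 20.25
ee_pos: [602.0, -11.6, 95.3]
orientation: [3.082, -0.475, -0.129]
ft_force: [-0.1, -0.1, -1.5]
width: 16.0
```

```bash
python3 barview.py 12
```

```text
bar [600.9 -11.6  74.7] axes [ 0.299  0.952 -0.069] [0.054 0.055 0.997]
bar in nest 80.8 1.3 74.7
bar in nest 82.7 -0.8 74.7
bar in nest 81.6 0.3 74.7
t 20.25 tcp [602.  -11.6  95.3] toolx yaw -17.59 tilt 4.86 | d(cm) [-0.25 -0.01  1.15] turn 0.06 q6 0.28 F [-0.1 -0.1 -1.5] w 16.0
toolz [-0.0845 -0.0075 -0.9964] q [-0.0337  0.5894  1.6971 -0.0128  0.9394  0.2801]
```

View pics/s12.png

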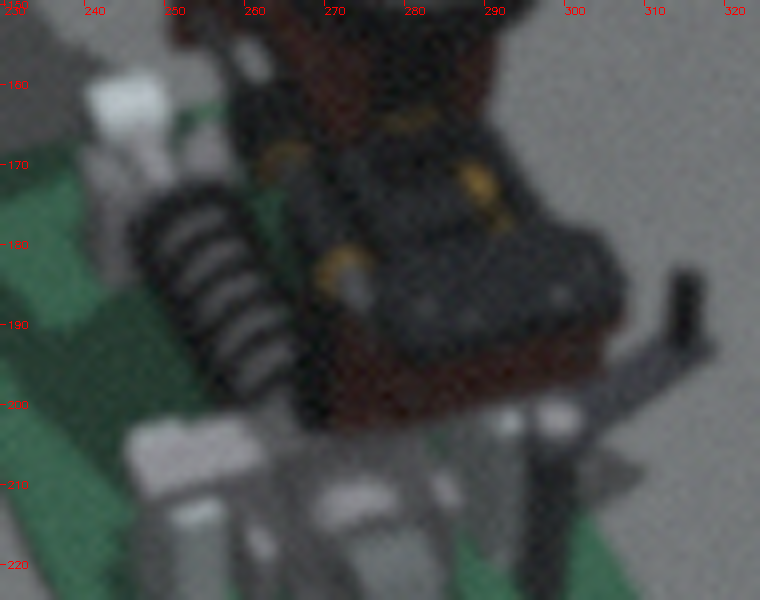

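```bash
cat > hyp.py <<'E'
from h import *
import sys
k=sys.argv[1];z=float(sys.argv[2]);ty=float(sys.argv[3]);xs=[float(a) for a in sys.argv[4:]]
N=np.array([523.46,11.48,-.3058]);Rn=R.from_euler('z',N[2]).as_matrix()
x0,y0=235,185;S=14
I=cv2.imread(f"pics/scene{k}.png")[y0:y0+40,x0:x0+30]
I2=cv2.imread(f"pics/scene{k}.png")[y0:y0+40,x0+43:x0+70]
out=[]
for x in xs:
  row=[]
  for II,xx in((I,x0),(I2,x0+43)):
    im=cv2.resize(II,None,fx=S,fy=S,interpolation=cv2.INTER_CUBIC)
    Bm=Rn@R.from_euler('yx',[0.05,ty]).as_matrix()
    o=Rn@np.array([x,0,z])+[N[0],N[1],0]
    L=np.array([(10,70,0),(10,-70,0),(-10,-70,0),(-10,70,0),(10,70,12),(10,-70,12),(-10,-70,12),(-10,70,12)])
    q=((proj('scene',o+L@Bm.T)-[xx,y0]+.5)*S).astype(int)
    for i,j in((0,1),(1,2),(4,5),(5,6),(6,7),(7,4),(1,5)):cv2.line(im,q[i].tolist(),q[j].tolist(),(0,0,255),1)
    for y in(-52.5,52.5):
        for a in(62+.5-1,94.5):
            q=((proj('scene',P2(N,[(a-3.5,y-7.5,75),(a+3.5,y-7.5,75),(a+3.5,y+7.5,75),(a-3.5,y+7.5,75)]))-[xx,y0]+.5)*S).astype(int)
            cv2.polylines(im,[q.reshape(-1,1,2)],True,(0,255,255),1)
    row.append(im)
  out.append(np.hstack(row))
o=np.vstack(out);s=min(1,800/o.shape[1],600/o.shape[0]);cv2.imwrite(f"pics/hyp{k}.png",cv2.resize(o,None,fx=s,fy=s))
E
python3 hyp.py 12 74.7 -.07 78; python3 - <<'E'
E
```

```text
(no output)
```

View pics/hyp12.png

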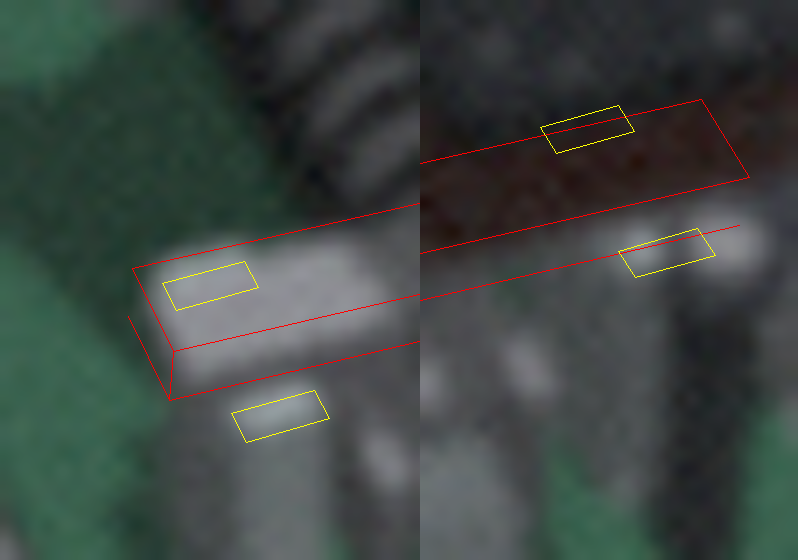

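Bar didn't descend on the last step and its near edge appears to sit at the near rim of the +y post, about 3 mm too far in +x. Backing up slightly and shifting.

Request:
arm_command:
  increments:
    - [[0,0,-0.4],0]
    - [[0,0,0],0]
    - [[-0.35,0,0],0]
    - [[0,0,0],0]
    - [[0,0,0],0]

```text
t: 20.8
ee_pos: [597.0, -10.2, 97.5]
orientation: [3.082, -0.474, -0.135]
ft_force: [0.5, -0.7, -3.0]
width: 15.4
```

```bash
python3 barview.py 13;python3 hyp.py 13 76 -.07 78
```

```text
bar [595.8 -10.3  76.9] axes [ 0.298  0.952 -0.07 ] [0.058 0.055 0.997]
bar in nest 75.5 1.1 76.9
bar in nest 77.4 -1.1 76.9
bar in nest 76.4 0.1 76.9
t 20.8 tcp [597.  -10.2  97.5] toolx yaw -17.59 tilt 5.1 | d(cm) [ 0.29 -0.04  1.33] turn 0.06 q6 0.28 F [ 0.5 -0.7 -3. ] w 15.4
toolz [-0.0885 -0.0073 -0.996 ] q [-0.0318  0.582   1.7051 -0.0125  0.9429  0.2815]
```

View pics/hyp13.png

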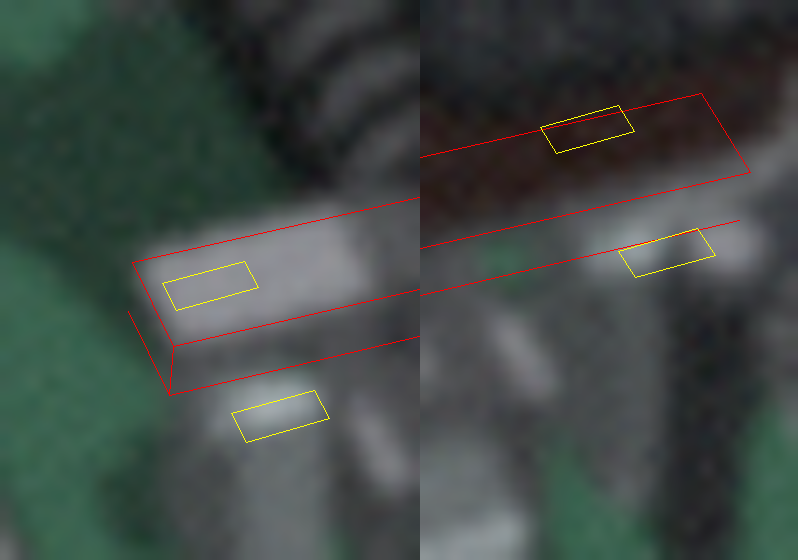

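Request:
arm_command:
  increments:
    - [[-0.05,0,0.6],0]
    - [[0,0,0],0]
    - [[0,0,0],0]

```text
t: 21.15
ee_pos: [595.7, -10.1, 90.8]
orientation: [3.082, -0.475, -0.136]
ft_force: [0.3, 0.7, -2.6]
width: 16.0
```

```bash
python3 barview.py 14;python3 hyp.py 14 71 -.07 78
```

```text
bar [594.5 -10.2  70.2] axes [ 0.298  0.952 -0.07 ] [0.058 0.055 0.997]
bar in nest 74.3 0.8 70.2
bar in nest 76.2 -1.4 70.2
bar in nest 75.1 -0.2 70.2
t 21.15 tcp [595.7 -10.1  90.8] toolx yaw -17.59 tilt 5.13 | d(cm) [ 0.36 -0.05  0.65] turn 0.06 q6 0.28 F [ 0.3  0.7 -2.6] w 16.0
toolz [-0.0891 -0.0073 -0.996 ] q [-0.0317  0.5904  1.7101 -0.0126  0.9301  0.2819]
```

View pics/hyp14.png

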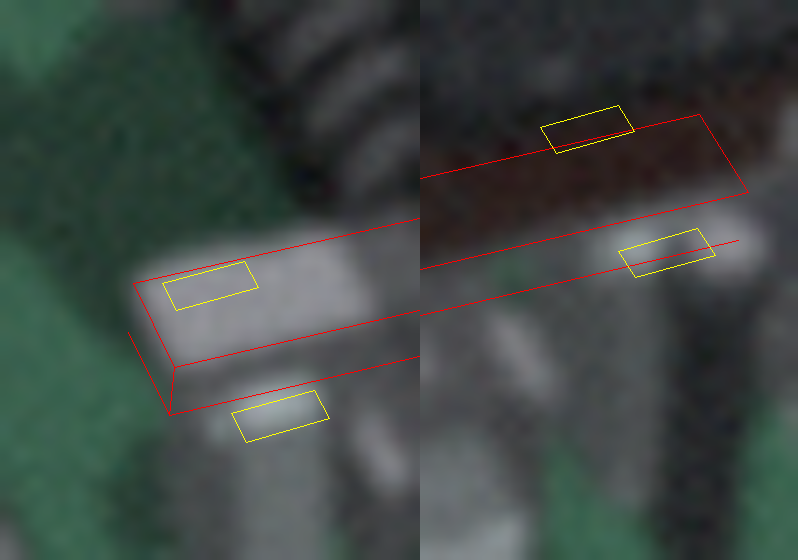

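Descended freely past the rim height, force unchanged. Continuing.

Request:
arm_command:
  increments:
    - [[0.05,0,0.4],0]
    - [[0,0,0],0]
    - [[0,0,0],0]

```text
t: 21.5
ee_pos: [595.8, -10.3, 86.3]
orientation: [3.081, -0.475, -0.136]
ft_force: [-0.5, 0.3, -2.1]
width: 15.9
```

```bash
python3 barview.py 15;python3 hyp.py 15 67 -.07 78
```

```text
bar [594.6 -10.4  65.7] axes [ 0.298  0.952 -0.07 ] [0.059 0.055 0.997]
bar in nest 74.4 0.6 65.7
bar in nest 76.3 -1.5 65.7
bar in nest 75.2 -0.4 65.7
t 21.5 tcp [595.8 -10.3  86.3] toolx yaw -17.59 tilt 5.14 | d(cm) [ 0.31 -0.05  0.2 ] turn 0.06 q6 0.28 F [-0.5  0.3 -2.1] w 15.9
toolz [-0.0893 -0.0073 -0.996 ] q [-0.032   0.5971  1.7112 -0.0127  0.9226  0.2817]
```

Request:
arm_command:
  increments:
    - [[0,0,0.3],0]
    - [[0,0,0],0]
    - [[0,0,0],0]

```text
t: 21.85
ee_pos: [595.5, -10.4, 83.1]
orientation: [3.082, -0.475, -0.136]
ft_force: [-0.0, -0.6, -3.0]
width: 16.0
```

```bash
python3 barview.py 16;python3 hyp.py 16 65 -.07 78
```

```text
bar [594.3 -10.4  62.5] axes [ 0.299  0.952 -0.07 ] [0.058 0.055 0.997]
bar in nest 74.2 0.5 62.5
bar in nest 76.1 -1.6 62.5
bar in nest 75.0 -0.5 62.5
t 21.85 tcp [595.5 -10.4  83.1] toolx yaw -17.6 tilt 5.13 | d(cm) [ 0.31 -0.05 -0.12] turn 0.05 q6 0.28 F [-0.  -0.6 -3. ] w 16.0
toolz [-0.0892 -0.0073 -0.996 ] q [-0.0321  0.6013  1.7129 -0.0127  0.9165  0.2818]
```

View pics/hyp16.png

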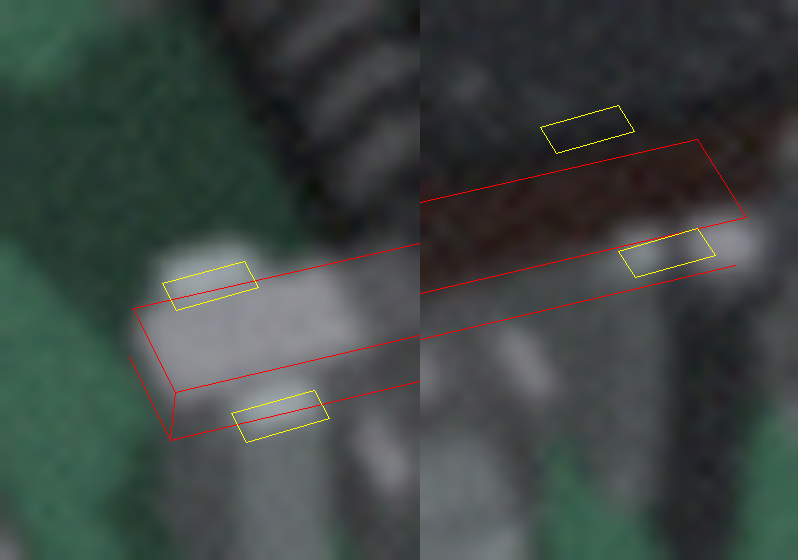

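Request:
arm_command:
  increments:
    - [[0,0,0.25],0]
    - [[0,0,0],0]
    - [[0,0,0],0]

```text
t: 22.2
ee_pos: [596.2, -10.4, 82.9]
orientation: [3.082, -0.475, -0.133]
ft_force: [0.7, -0.4, -2.7]
width: 16.2
```

```bash
python3 barview.py 17|tail -2
```

```text
t 22.2 tcp [596.2 -10.4  82.9] toolx yaw -17.59 tilt 5.04 | d(cm) [ 0.24 -0.03 -0.13] turn 0.06 q6 0.28 F [ 0.7 -0.4 -2.7] w 16.2
toolz [-0.0875 -0.0073 -0.9961] q [-0.0321  0.6016  1.7126 -0.0128  0.9147  0.2818]
```

Request:
arm_command:
  increments:
    - [[0,0,0.25],0]
    - [[0,0,0],0]
    - [[0,0,0],0]

```text
t: 22.55
ee_pos: [596.5, -10.4, 82.6]
orientation: [3.082, -0.475, -0.132]
ft_force: [0.2, 0.1, -2.8]
width: 16.0
```

```bash
python3 barview.py 18|tail -2;python3 hyp.py 18 63 0 78
```

```text
t 22.55 tcp [596.5 -10.4  82.6] toolx yaw -17.59 tilt 4.99 | d(cm) [ 0.21 -0.02 -0.16] turn 0.06 q6 0.28 F [ 0.2  0.1 -2.8] w 16.0
toolz [-0.0867 -0.0073 -0.9962] q [-0.0321  0.6022  1.7126 -0.0127  0.9134  0.2818]
```

View pics/hyp18.png

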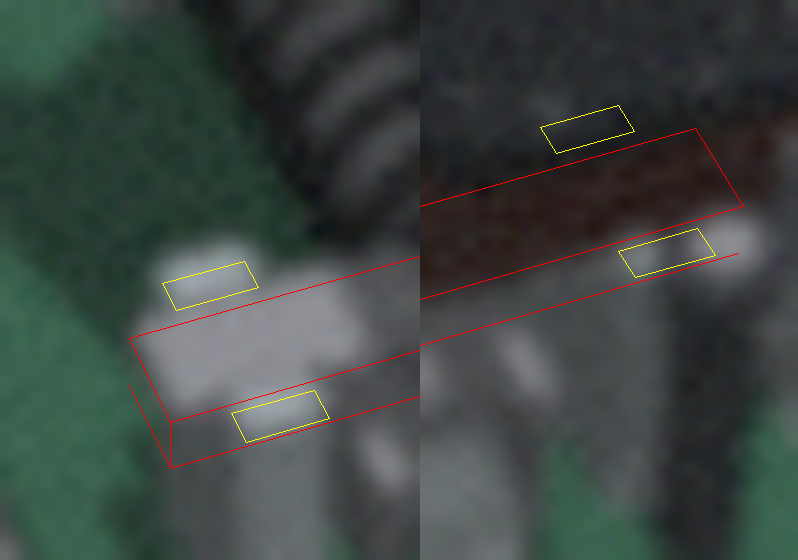

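Blocked now: one end is on the notch floor, with the bar between both rims. Releasing so it drops level.

Request:
arm_command:
  increments:
    - [[0,0,0],0]
    - [[0,0,0],0]
    - [[0,0,0],0]
    - [[0,0,0],0]
  gripper: 0.5

```text
t: 23.0
ee_pos: [596.5, -10.4, 81.9]
orientation: [3.082, -0.475, -0.133]
ft_force: [-0.4, -0.1, 0.6]
width: 42.6
```

```bash
python3 barview.py 19|tail -2;python3 hyp.py 19 63 0 78
```

```text
t 23.0 tcp [596.5 -10.4  81.9] toolx yaw -17.59 tilt 5.01 | d(cm) [ 0.2  -0.02 -0.22] turn 0.06 q6 0.28 F [-0.4 -0.1  0.6] w 42.6
toolz [-0.087  -0.0073 -0.9962] q [-0.0321  0.6033  1.7124 -0.0128  0.9128  0.2818]
```

View pics/hyp19.png

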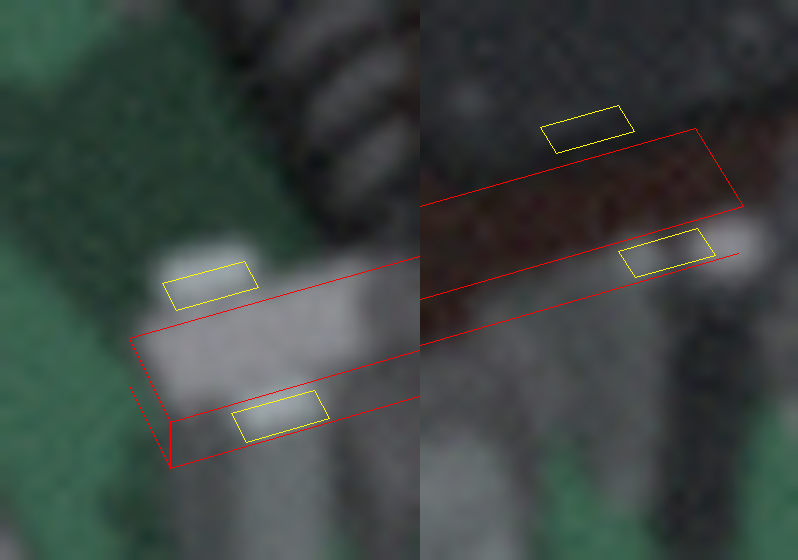

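Request:
arm_command:
  increments:
    - [[0,0,-2],0]
    - [[0,0,-4],0]
    - [[0,0,-4.5],0]
    - [[0,0,0],0]
    - [[0,0,0],0]

```text
t: 23.55
ee_pos: [605.1, -9.6, 188.8]
orientation: [3.081, -0.475, -0.137]
ft_force: [0.9, -0.5, -0.5]
width: 43.8
```

```bash
python3 barview.py 20|tail -2;python3 hyp.py 20 63 0 78
python3 -c "
from h import *
crop('pics/scene20.png','pics/s20w.png',215,140,325,250,6)"
```

```text
t 23.55 tcp [605.1  -9.6 188.8] toolx yaw -17.6 tilt 5.18 | d(cm) [ 0.3  -0.05 10.49] turn 0.05 q6 0.28 F [ 0.9 -0.5 -0.5] w 43.8
toolz [-0.0901 -0.0072 -0.9959] q [-0.0305  0.4744  1.6375 -0.0111  1.1197  0.2805]
```

View pics/hyp20.png

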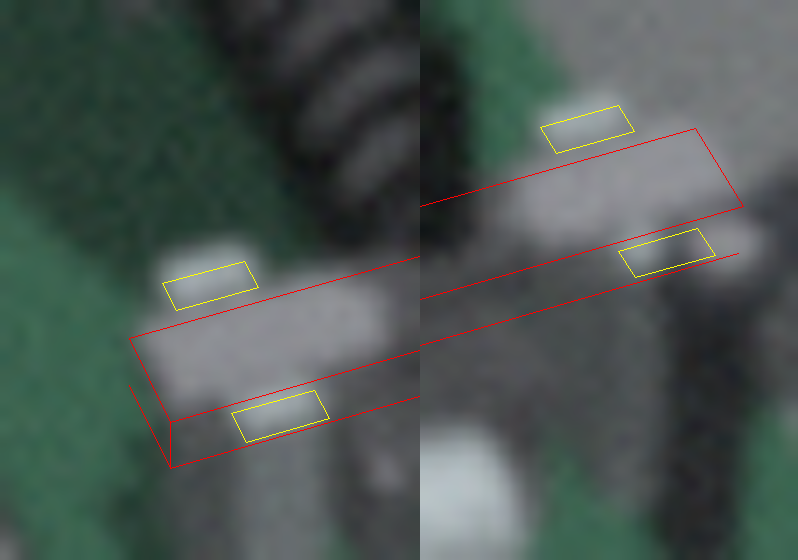

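View pics/s20w.png

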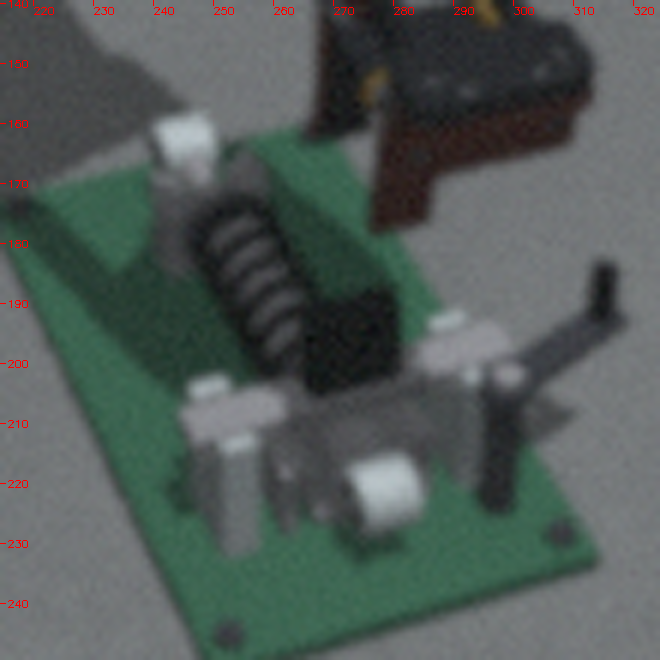

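The bar sits between the rims of both posts, level with their tops: left end at (253,207), right end at (291,198). The latch knob is next.

```bash
python3 - <<'E'
from h import *
N=np.array([523,12.8,-.308])
for a in(.45,.7,.95,1.2,1.4,1.57):print(a,P2(N,[(110-55*np.sin(a),56+55*np.cos(a),97)])[0].round(1))
k=P2(N,[(110-55*np.sin(.45),56+55*np.cos(.45),97)])[0]
plan([k[0],k[1],150],-17.65)
# with tilt: TCP at z 90
cv2.imwrite("pics/top21.png",cv2.cvtColor(get_image("top"),cv2.COLOR_RGB2BGR));crop("pics/top21.png","pics/t21.png",200,150,300,270,5)
E
```

```text
0.45 [637.   87.3  97. ]
0.7 [623.8  83.6  97. ]
0.95 [611.9  76.9  97. ]
1.2 [602.   67.3  97. ]
1.4 [596.   58.2  97. ]
1.57 [592.4  49.5  97. ]
t 23.6 tcp [605.6  -9.6 189. ] toolx yaw -17.59 tilt 5.13 | d(cm) [  0.39 -10.31   3.54] turn 0.06 q6 0.28 F [ 0.5 -0.6  0.5] w 44.0
```

View pics/t21.png

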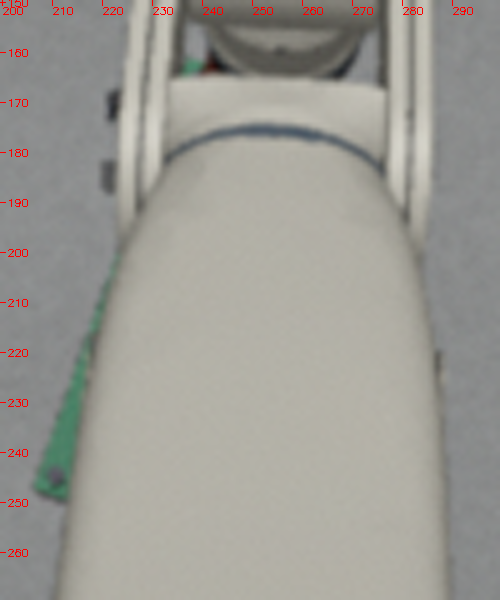

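Request:
arm_command:
  increments:
    - [[0.2,-5,0],0]
    - [[0,0,0],0]
    - [[0.2,-5,0],0]
    - [[0,0,0],0]
    - [[0,0,4],0]
    - [[0,0,0],0]
    - [[0,0,0],0]
  gripper: 0.5

```text
t: 24.35
ee_pos: [629.9, 80.6, 135.7]
orientation: [3.076, -0.474, -0.158]
ft_force: [0.5, -0.3, 0.1]
width: 43.4
```

```bash
python3 - <<'E'
from h import *
plan([637,87.3,130],-17.65)
plan([637,87.3,91],-17.65)
cv2.imwrite("pics/scene22.png",cv2.cvtColor(get_image("scene"),cv2.COLOR_RGB2BGR));crop("pics/scene22.png","pics/s22.png",235,120,345,230,6)
o=get_obs();M=R.from_rotvec(o['orientation']).as_matrix();
print(proj('scene',[o['ee_pos'],o['ee_pos']+22*M[:,0],o['ee_pos']-22*M[:,0]]))
E
```

```text
t 24.35 tcp [629.9  80.6 135.7] toolx yaw -17.65 tilt 5.98 | d(cm) [ 0.53 -0.87  0.49] turn 0.0 q6 0.41 F [ 0.5 -0.3  0.1] w 43.4
t 24.35 tcp [629.9  80.6 135.7] toolx yaw -17.65 tilt 5.98 | d(cm) [ 0.9  -1.03  4.36] turn 0.0 q6 0.41 F [ 0.5 -0.3  0.1] w 43.4
[[311.19203772 175.60985988]
 [315.28323115 182.08077687]
 [307.20295446 169.30044745]]
```

View pics/s22.png

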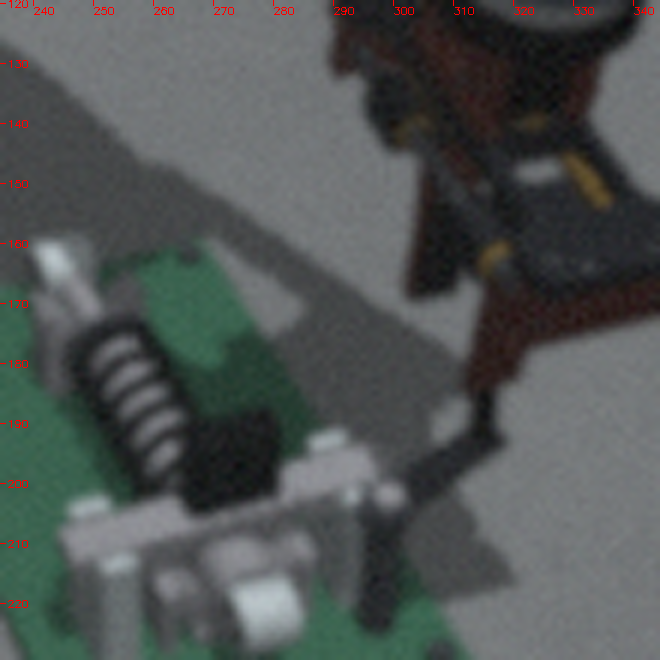

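Request:
arm_command:
  increments:
    - [[0.75,-0.95,0],0]
    - [[0,0,0],0]
    - [[0,0,0],0]

```text
t: 24.7
ee_pos: [641.5, 86.7, 136.9]
orientation: [3.076, -0.477, -0.155]
ft_force: [-0.6, 0.2, 0.2]
width: 43.7
```

```bash
python3 - <<'E'
from h import *
plan([637,87.3,91],-17.65)
E
```

```text
t 24.7 tcp [641.5  86.7 136.9] toolx yaw -17.74 tilt 5.87 | d(cm) [-0.01 -0.11  4.61] turn -0.09 q6 0.42 F [-0.6  0.2  0.2] w 43.7
```

Request:
arm_command:
  increments:
    - [[0,0,2],0]
    - [[0,0,0],0]
    - [[0,0,0],0]

```text
t: 25.0
ee_pos: [641.6, 86.5, 119.7]
orientation: [3.078, -0.478, -0.148]
ft_force: [0.2, 0.3, 0.2]
width: 44.0
```

```bash
python3 - <<'E'
from h import *
plan([637,87.3,91],-17.65)
cv2.imwrite("pics/scene23.png",cv2.cvtColor(get_image("scene"),cv2.COLOR_RGB2BGR));crop("pics/scene23.png","pics/s23.png",275,140,345,220,8)
E
```

```text
t 25.0 tcp [641.6  86.5 119.7] toolx yaw -17.74 tilt 5.59 | d(cm) [-0.2  -0.05  2.9 ] turn -0.09 q6 0.42 F [0.2 0.3 0.2] w 44.0
```

View pics/s23.png

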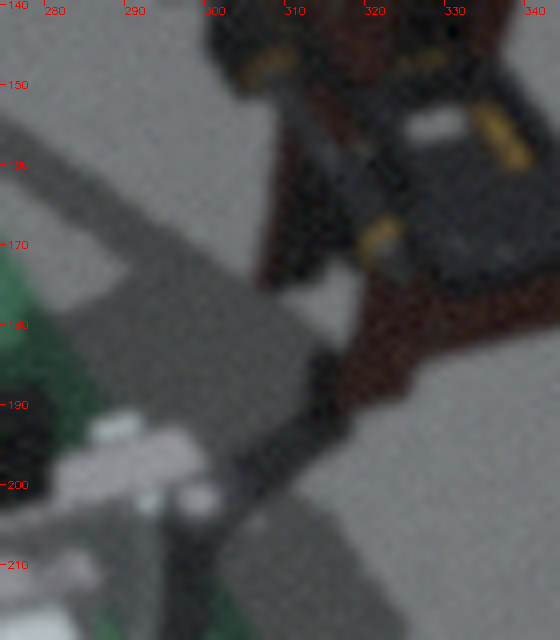

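Request:
arm_command:
  increments:
    - [[-0.1,-0.05,1.5],0]
    - [[0,0,0],0]
    - [[0,0,1.2],0]
    - [[0,0,0],0]
    - [[0,0,0],0]

```text
t: 25.55
ee_pos: [638.2, 87.0, 91.8]
orientation: [3.078, -0.478, -0.146]
ft_force: [0.0, -0.8, 0.8]
width: 43.8
```

```bash
python3 - <<'E'
from h import *
plan([637,87.3,91],-17.65)
cv2.imwrite("pics/scene24.png",cv2.cvtColor(get_image("scene"),cv2.COLOR_RGB2BGR));crop("pics/scene24.png","pics/s24.png",275,140,345,220,8)
E
```

```text
t 25.55 tcp [638.2  87.   91.8] toolx yaw -17.74 tilt 5.54 | d(cm) [-0.11  0.01  0.09] turn -0.09 q6 0.42 F [ 0.  -0.8  0.8] w 43.8
```

View pics/s24.png

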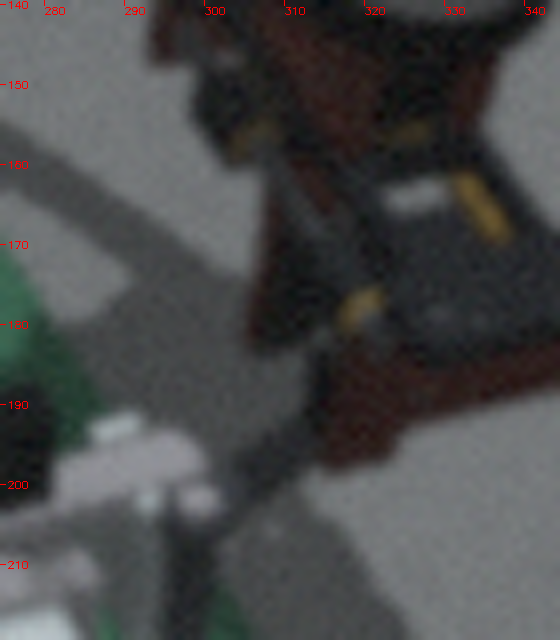

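The knob at (314,186) is between the two fingertips. Closing on it.

Request:
arm_command:
  increments:
    - [[0,0,0],0]
    - [[0,0,0],0]
    - [[0,0,0],0]
    - [[0,0,0],0]
    - [[0,0,0],0]
    - [[0,0,0],0]
  gripper: 0

```text
t: 26.2
ee_pos: [638.3, 87.1, 92.2]
orientation: [3.078, -0.478, -0.145]
ft_force: [-0.9, 0.0, -1.4]
width: 11.7
```

```bash
python3 - <<'E'
from h import *
plan([637,87.3,91],-17.65)
N=np.array([523,12.8,-.308]);q=get_obs()['ee_pos'];M=R.from_rotvec(get_obs()['orientation']).as_matrix();q=q-8*M[:,2]
d=q[:2]-N[:2];c,s=np.cos(N[2]),np.sin(N[2]);print('knob nest',c*d[0]+s*d[1],-s*d[0]+c*d[1])
E
```

```text
t 26.2 tcp [638.3  87.1  92.2] toolx yaw -17.74 tilt 5.5 | d(cm) [-0.12  0.02  0.14] turn -0.09 q6 0.42 F [-0.9  0.  -1.4] w 11.7
knob nest 88.06079271079211 106.06235231938524
```

Request:
arm_command:
  increments:
    - [[-0.65,0.35,0],0]
    - [[0,0,0],0]
    - [[-0.65,0.45,0.1],0]
    - [[0,0,0],0]
    - [[0,0,0],0]

```text
t: 26.7
ee_pos: [624.3, 83.8, 92.5]
orientation: [3.08, -0.477, -0.138]
ft_force: [2.4, 0.7, -3.9]
width: 11.3
```

```bash
cat > kn.py <<'E'
from h import *
plan([637,87.3,91],-17.65)
N=np.array([523,12.8,-.308]);o=get_obs();q=o['ee_pos'];M=R.from_rotvec(o['orientation']).as_matrix();q=q-8*M[:,2]
d=q[:2]-N[:2];c,s=np.cos(N[2]),np.sin(N[2]);x,y=c*d[0]+s*d[1],-s*d[0]+c*d[1]
print('knob nest',round(x,1),round(y,1),'ang',np.arctan2(110-x,y-56).round(3),'r',np.hypot(110-x,y-56).round(1))
E
python3 kn.py
```

```text
t 26.7 tcp [624.3  83.8  92.5] toolx yaw -17.69 tilt 5.22 | d(cm) [ 1.12 -0.72  0.04] turn -0.04 q6 0.42 F [ 2.4  0.7 -3.9] w 11.3
knob nest 75.7 98.7 ang 0.678 r 54.8
```

Moving along the arc as planned (angle 0.68, radius 54.8 mm). Continuing.

Request:
arm_command:
  increments:
    - [[-0.55,0.5,0],0]
    - [[0,0,0],0]
    - [[-0.5,0.55,0],0]
    - [[0,0,0],0]
    - [[-0.35,0.6,0],0]
    - [[0,0,0],0]
    - [[0,0,0],0]

```text
t: 27.4
ee_pos: [603.9, 72.3, 93.1]
orientation: [3.081, -0.477, -0.142]
ft_force: [2.1, 3.3, -5.0]
width: 11.4
```

```bash
python3 kn.py
```

```text
t 27.4 tcp [603.9  72.3  93.1] toolx yaw -17.68 tilt 5.35 | d(cm) [ 2.7  -2.44 -0.11] turn -0.03 q6 0.4 F [ 2.1  3.3 -5. ] w 11.4
knob nest 59.8 81.5 ang 1.101 r 56.3
```

Request:
arm_command:
  increments:
    - [[-0.2,0.7,0],0]
    - [[0,0,0],0]
    - [[-0.1,0.7,0],0]
    - [[0,0,0],0]
    - [[-0.05,0.7,0],0]
    - [[0,0,0],0]
    - [[0,0,0],0]

```text
t: 28.1
ee_pos: [591.1, 54.0, 93.4]
orientation: [3.081, -0.477, -0.153]
ft_force: [-1.0, 3.4, -4.7]
width: 11.6
```

```bash
python3 kn.py
```

```text
t 28.1 tcp [591.1  54.   93.4] toolx yaw -17.71 tilt 5.74 | d(cm) [ 3.37 -4.56 -0.24] turn -0.06 q6 0.38 F [-1.   3.4 -4.7] w 11.6
knob nest 53.1 60.2 ang 1.497 r 57.1
```

Request:
arm_command:
  increments:
    - [[0,0.5,0],0]
    - [[0,0,0],0]
    - [[0,0.5,0],0]
    - [[0,0,0],0]
    - [[0,0,0],0]

```text
t: 28.6
ee_pos: [588.7, 47.6, 93.6]
orientation: [3.085, -0.48, -0.153]
ft_force: [-1.0, 0.2, -3.5]
width: 11.8
```

```bash
python3 kn.py
```

```text
t 28.6 tcp [588.7  47.6  93.6] toolx yaw -17.77 tilt 5.68 | d(cm) [ 3.4  -5.25 -0.22] turn -0.12 q6 0.36 F [-1.   0.2 -3.5] w 11.8
knob nest 52.8 53.3 ang 1.618 r 57.3
```

Request:
arm_command:
  increments:
    - [[0,0.4,0],0]
    - [[0,0,0],0]
    - [[0,0,0],0]

```text
t: 28.9
ee_pos: [588.7, 47.6, 93.6]
orientation: [3.091, -0.485, -0.15]
ft_force: [-1.2, 0.4, -3.0]
width: 11.6
```

```bash
python3 kn.py
```

```text
t 28.9 tcp [588.7  47.6  93.6] toolx yaw -17.88 tilt 5.52 | d(cm) [ 3.39 -5.25 -0.18] turn -0.23 q6 0.36 F [-1.2  0.4 -3. ] w 11.6
knob nest 52.8 53.3 ang 1.618 r 57.3
```

The knob is at the stop: a further 4 mm push gave no movement. Opening partway and lifting.

Request:
arm_command:
  increments:
    - [[0,0,0],0]
    - [[0,0,0],0]
    - [[0,0,0],0]
    - [[0,0,0],0]
    - [[0,0,-3],0]
    - [[0,0,-4],0]
    - [[0,0,-4],0]
    - [[0,0,0],0]
  gripper: 0.4

```text
t: 29.7
ee_pos: [601.1, 44.6, 208.3]
orientation: [3.089, -0.486, -0.146]
ft_force: [0.6, 0.5, 0.3]
width: 35.2
```

Request:
arm_command:
  increments:
    - [[0,-5,0],0]
    - [[0,-5,0],0]
    - [[0,-5,0],0]
    - [[0,-5,0],0]
    - [[0,-5,0],0]
    - [[0,-5,0],0]
    - [[0,0,0],0]
    - [[0,0,0],0]
    - [[0,0,0],0]

```text
t: 30.6
ee_pos: [694.3, 331.8, 197.4]
orientation: [3.086, -0.493, -0.144]
ft_force: [0.1, -0.8, 0.0]
width: 35.0
```

```bash
python3 - <<'E'
from h import *
plan([637,87.3,91],-17.65)
for n in("scene","top"):
    cv2.imwrite(f"pics/{n}30.png",cv2.cvtColor(get_image(n),cv2.COLOR_RGB2BGR))
crop("pics/scene30.png","pics/s30.png",215,140,325,250,6);crop("pics/top30.png","pics/t30.png",200,155,300,270,5)
E
```

```text
t 30.6 tcp [694.3 331.8 197.4] toolx yaw -18.23 tilt 5.31 | d(cm) [ 3.14 24.73 11.08] turn -0.58 q6 0.72 F [ 0.1 -0.8  0. ] w 35.0
```

View pics/s30.png

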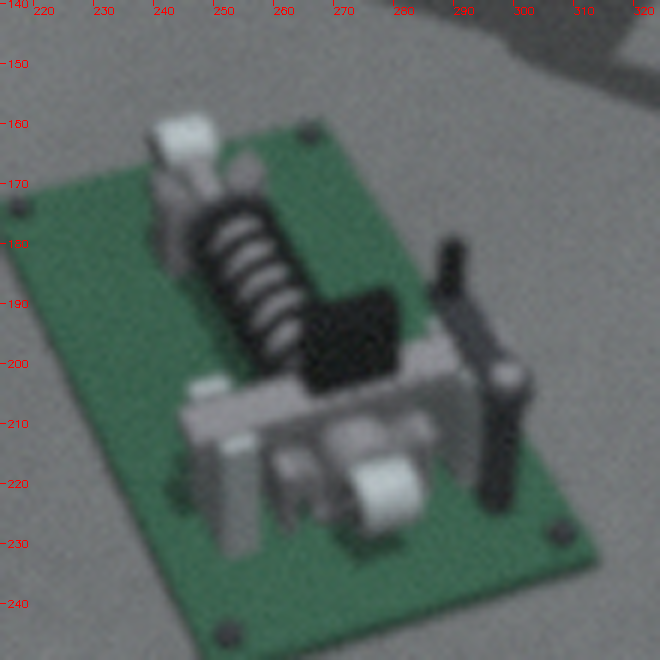

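View pics/t30.png

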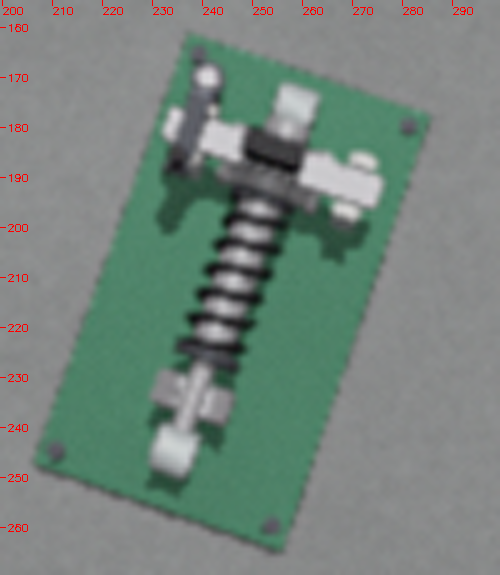

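```bash
python3 - <<'E'
from h import *
I=load('30')
for n,N in(('top',[522.41,14.44,-.3103]),):
    p0=P2(N,[(78,0,75)])[0]
    segs=[('top',(10,-24,75),(10,-44,75)),('top',(-10,-24,75),(-10,-44,75)),('top',(10,-70,75),(-10,-70,75)),('top',(10,70,75),(-10,70,75)),('top',(10,24,75),(10,40,75)),('top',(-10,24,75),(-10,40,75))]
    b=edgefit({'top':I['top']},segs,[p0[0],p0[1],N[2]],gray,rng=2.5)
    d=b[:2]-N[:2];c,s=np.cos(N[2]),np.sin(N[2]);print('bar rel top',c*d[0]+s*d[1],-s*d[0]+c*d[1],b[2]-N[2])
# post rim tops in top view: near/far rims -y post at crop (362,158),(346,211)
for uv in((362/5+199.5,158/5+154.5),(346/5+199.5,211/5+154.5)):
    w=back('top',uv,75);d=w[:2]-np.array(N[:2]);print('rim',c*d[0]+s*d[1],-s*d[0]+c*d[1])
for n in I:
    K,_,_=cam(n)
    for nm,a in(('bystander diff',None),):
        D=np.abs(load('0')[n].astype(int)-I[n]).max(2)
        print(n,[int(D[y0:y1,x0:x1].max()) for x0,y0,x1,y1 in ([(225,130,282,145),(330,150,412,182),(130,145,156,168)] if n=='top' else [(296,240,356,292),(88,296,218,384),(382,145,410,186)])])
E
```

```text
fit [ 5.964126e+02 -1.159980e+01 -3.142000e-01] deg -18.0 rms 0.796 150
bar rel top 78.4194867606491 -2.199957113062407 -0.0038592203172441164
rim 95.98510910900669 -51.088705577672144
rim 60.988138497708746 -52.445870553566074
scene [15, 16, 46]
top [10, 12, 176]
```

```bash
python3 - <<'E'
from h import *
crop("pics/top30.png","pics/t30b.png",90,80,210,200,5)
E
```

```text
(no output)
```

View pics/t30b.png

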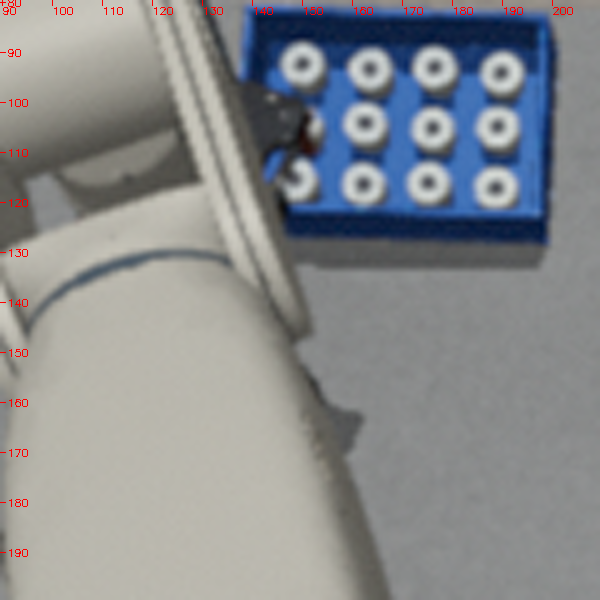

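View pics/scene30.png

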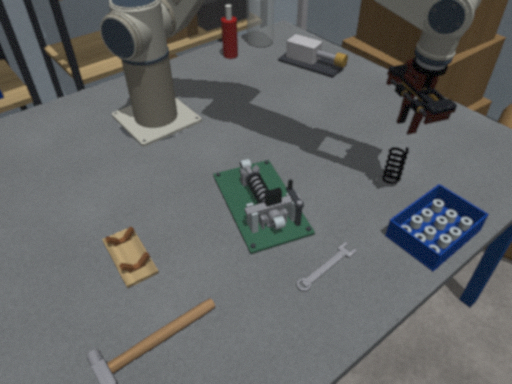

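The scene view shows the spare spring still in place at (395,165), with the gripper well above it. The spanner and mallet are unmoved, and the nest assembly is complete. Handing in.

```bash
python3 -c "
from workcell import *
o=get_obs();print(o['t'],o['ft_force'],abs(o['qvel']).max());print(close_job())"
```

```text
30.7 [-0.10465696 -0.63688515 -0.00336324] 0.00783296617138169
the job is handed in; nothing more can be done
None
```

The shock absorber is clamped in the nest and I handed the job in at 30.7 s. `close_job` gives no verdict, so this rests on my own checks.

**What I did:** I laid the shock in the V saddle and rod slot, then set the keeper bar into both notches. I gripped the latch knob and swung it round to its stop, where a further 4 mm push gave no movement. The gripper then released and moved clear.

**Last checks:**
- **Bar:** in the final top picture it lies at nest x 78.4 mm, y -2.2 mm and about 0.004 rad off square. The fit was coarse (0.8 px). It looks level with the post tops in both views, but I did not measure its height.
- **Latch:** about 1.6 rad from the tool position, and it lies over the end of the bar in both pictures.
- **Bystanders:** the spanner and mallet are unchanged in both views. The spare spring is unmoved in the scene view, but the arm hid it in the top view.
- **Arm:** at rest with no meaningful contact force at hand-in.

**Disagreements and problems:**
- **Shock position:** the two cameras disagreed on where it lies along the nest, +5.2 mm from the top view and -2.1 mm from the scene view. The mean is within the 7 mm allowed and the nest allows only 4 mm of play. Sideways they gave 0.2 and 2.8 mm.
- **Tool tilt:** the tool tilted by up to about 6 degrees during the moves, and I could not correct it.
- **Bar placing:** the bar caught on a post rim at the first try. I backed it off, shifted it about 4 mm, and it then went in and dropped level on release.

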